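Fresh cells and the next mug for the decorating turntable

ROBOT

A 6-joint arm with a two-finger parallel gripper is mounted at the origin on the work surface. World frame = base frame: x ahead of the robot, y to its left, z up, the work surface at z = 0. Lengths are in m, angles in rad, forces in N, time in s.
With the tool pointing down it reaches from about 0.375 to 0.925 m from the base axis. Payload 5.7 kg.
Tool frame: the origin (TCP) lies midway between the tips of the shut fingers; the grasp point (between the pads) lies 19 mm behind it; z points along the fingers, y is the line along which they close (so a half turn about z gives the same grasp; the last joint's range is limited). The gripper opens to 85 mm and grips with 20 to 120 N. Pads are 22 mm wide; open, the fingers measure 114 mm over their backs; the gripper's body (76 mm by 85 mm) begins 54 mm behind the grasp point. The pads swing forward as they close: fully open they stand 13 mm farther back than shut.
Start: joints at [1.138, 0.359, 1.51, -0, 1.272, -0.115], TCP at [0.187, 0.57, 0.231] pointing down, gripper open.
Joint ranges: [-2.97, 2.97], [-1.01, 2.36], [0.21, 2.38], [-0.96, 4.11], [0.2, 2.71], [-2.98, 2.98]. Speed limits (rad/s): [2.39, 2.39, 3.14, 3.14, 3.14, 3.14].

INTERFACE

Orientations are given as a 3x3 rotation matrix whose columns are the frame's x, y, z axes.
In Python, from bench import manip gives the robot as it stands. The module is installed in compiled form; this text tells all that it offers.
- The arm moves only by the tool carry_out, never from a script. Its argument "series" is a list of rows, each an object of numbers: "x", "y", "z": the shift along the tool's x, y, z in units of 200 mm (1.0 is 200 mm); "rx", "ry", "rz": the turn, a rotation vector about the tool's x, y, z in units of 360 degrees (1.0 is 360 degrees). In form: [{"x": .., "y": .., "z": .., "rx": .., "ry": .., "rz": ..}, ...]. A call has 1 to 10 rows; each row is the pose to reach, as a shift and turn from the pose commanded when the call began, along the tool's axes at that moment, turning the shorter way round; what a row does not reach only later rows make up. A row lasts 1/10 s, in which the tool goes at most 50 mm and 8.59 degrees, less where a joint would pass 70% of its speed; a pose out of reach is approached as far as the arm can. A call with a number of a shift or a turn outside -1 to 1 is refused whole. A call with a gripper value outside its range is refused whole. "fingers" is the gripper command: -1 is shut, 1 is fully open, values between are in proportion, set as the call begins (left out, the last holds). The fingers move at their own pace and stop on an object; "newtons" is the grip in N (left out, the last holds). Time passes only in rows, so rows that repeat a pose let the fingers close. It gives the time, the measured TCP pose, the force, the opening and the grip force at its end, in the units of the state.
- manip.sense(): the state, without advancing time (a new reading comes with each control period).
- manip.grab_frame(name): name is "side" or "top"; returns the picture (400x640x3 uint8, red, green, blue); there is no depth.
- manip.get_calibration(name): a dict with "fov_y" (degrees; the focal length in pixels is half the picture's height over the tangent of half this angle, whatever the lens; pixels are square), "cx", "cy" (the principal point, pixels), "T" (4x4, takes a point from camera to world coordinates). Camera axes: x right, y down, z forward; pixel columns grow to the right and rows downward; lengths in m; the calibration is good to about 2 mm. A picture is of the moment at which its call begins. get_calibration takes no time and is no camera call.
- manip.close_job(): hands the job in; it is judged then, once.
The state is a dict: "time": time; "q": joint angles; "dq": joint speeds; "joint_efforts": joint torques, N m; "eef_pos": TCP position; "ee_rot": TCP orientation; "force": force on the tool from outside, world axes, zero at the start; "wrist_torque": the same for the moment, N m; "finger_gap": finger opening in m; "grip_force": force on a finger pad.
Only numpy, scipy, OpenCV 4.12 (cv2) and the standard library are available. Lean on these libraries where they do the work, as an engineer would, in place of code of your own. Each camera call takes 0.05 s, during which the arm holds its last target. There are 200 camera calls.

TASK

The decorating turntable has run flat: lift the painted mug off the platter by its handle without touching its wet cup and stand it wholly on the drying board, and load every loose cell into a bay of its own, flat end against the spring and nub end held down under the lip. Stand the plain white mug upright in the middle of the platter, and when all that is in place press the start button fully down and let go. Do not knock over the paper cup and the paint tube that stand beside the turntable.

Things in the scene. Friction and masses are not known exactly. Their poses are not given: they have to be found in the camera images.
- machine: White decorating turntable, fixed: flat housing 150 (x) x 340 (y) x 30 mm high; on top an open deck of three bays for cells (its -y half), a round platter (+y half) and a start button. Origin: centre of its underside; x away from the robot at yaw 0. The bays lie side by side along y, 62 mm apart, each along x: spring plate at the near end (-x), end wall with retaining lip at the far end (+x).
- bay1 (a point): Bay 1: where the origin of a seated cell comes to lie, its x axis along the machine's +x (these axes): 30.5 mm from the end wall's face, 49 mm above the table, 19 mm above the housing's top. The cell lies in a V of two rails, within 15 mm either side of the axis. The end wall is 32 mm wide; its lip overhangs its face by 6 mm, from 18.5 to 21.5 mm above this point; wall and lip end there.
- bay2 (a point): Bay 2: the same point. Spring plates: upright steel, 28 mm wide, up to 42 mm above this point; face at rest 57 mm from the end wall's face (51 mm from the lip's edge), can be pushed back 18 mm towards -x (1.2 N to start, 0.6 N more per mm) and springs forward again. A coil spring behind it, then a block 32 mm wide whose top is 24 mm above this point.
- bay3 (a point): Bay 3: the same point. A cell goes in flat end against the spring plate, above the lip if level or with its nub end tilted up; it is pushed back 11 to 16 mm from the plate's rest position so that the nub clears the lip, then lowered or rolled down into the V; let go, the spring pushes it forward under the lip until the nub meets the end wall.
- cell1: D-size cell 1: cylinder 33 mm in diameter, 61 mm long over all, 0.14 kg, black sleeve, steel ends, lying on its side at the start. Origin: on its axis, halfway along the 61 mm; its x axis runs along the cell towards the nub, so the flat end lies at x = -30.5 mm (it may have rolled about x; pushed, it slides rather than rolls). Sometimes absent (two or three are there).
- cell1_nub (a point): Tip of the nub of cell 1: a round stud 9.6 mm in diameter and 3 mm long in the middle of one end; the other end is flat.
- cell2: D-size cell 2: cylinder 33 mm in diameter, 61 mm long over all, 0.14 kg, black sleeve, steel ends, lying on its side at the start. Origin: on its axis, halfway along the 61 mm; its x axis runs along the cell towards the nub, so the flat end lies at x = -30.5 mm (it may have rolled about x; pushed, it slides rather than rolls). Sometimes absent (two or three are there).
- cell2_nub (a point): Tip of the nub of cell 2: a round stud 9.6 mm in diameter and 3 mm long in the middle of one end; the other end is flat.
- cell3: D-size cell 3: cylinder 33 mm in diameter, 61 mm long over all, 0.14 kg, black sleeve, steel ends, lying on its side at the start. Origin: on its axis, halfway along the 61 mm; its x axis runs along the cell towards the nub, so the flat end lies at x = -30.5 mm (it may have rolled about x; pushed, it slides rather than rolls). Sometimes absent (two or three are there).
- cell3_nub (a point): Tip of the nub of cell 3: a round stud 9.6 mm in diameter and 3 mm long in the middle of one end; the other end is flat.
- mug_done: Mug painted green with gold bands, on the platter at the start. 72 mm outside diameter, 85 mm high, 0.25 kg. Origin: centre of its underside, z up. The handle points to its own -x: round bar 10 mm thick in the x-z plane, its upright part 66 mm from the axis, 30 to 64 mm above the underside, joined to the wall by level arms at heights 20 and 70 mm. Its paint is wet.
- mug_done_cup: The cup (wall and floor, without the handle) of the painted mug, which the fingers must not touch; same origin and axes as the mug.
- mug_blank: Plain white mug, on the table at the start. 72 mm outside diameter, 85 mm high, 0.25 kg. Origin: centre of its underside, z up. The handle points to its own -x: round bar 10 mm thick in the x-z plane, its upright part 66 mm from the axis, 30 to 64 mm above the underside, joined to the wall by level arms at heights 20 and 70 mm. 
- board: Drying board: a square plywood board 150 x 150 x 12 mm lying on the table, fixed. Origin: centre of its underside.
- platter_mid (a point): Centre of the top face of the platter, 46 mm above the table. The platter is an aluminium disc 130 mm in diameter and turns freely about the vertical with a little friction.
- start (a joint): Travel of the start button: 0 = up, 0.006 m = fully down (about 5 N); it springs back.
- start_top (a point): Centre of the top of the start button, a round black push button 24 mm in diameter on a grey collar, near the corner of the housing between platter and bays; it is pressed straight down.
- papercup: White paper cup, 72 mm wide at the rim, 90 mm high, a bystander standing beside the machine's +y end. Origin: centre of its underside.
- tube: White paint tube with a red end, standing on its cap, 52 mm wide, 145 mm high, a bystander beside the machine's -y end. Origin: centre of its underside.
There are look-alikes about, which are no part of the job. What is shaped like the mug_blank but orange or pink is not meant.

How it is judged:
By the outcome, as a careful person would: the job done as asked, in the order asked, and still so for the second after the job is handed in, with the robot touching nothing.
Of cell1, cell2, cell3 only 2 to 3 are there at a start; the rules pass over those that are not, and their reading is None.
At some moment in a run one of cell1, cell2, cell3 may be knocked a few centimetres aside while the robot is not near it.
It also fails if it takes over 208 s, if anything falls off the work surface, if the arm or the gripper's body presses on something with over 40 N, if the wrist force passes 120 N, or if a joint passes its speed limit or range.

## Working session

There is one attempt and no reset: what is moved stays moved. The work goes in short steps, Python scripts to look and compute and a tool call to move; the robot and the scene stay as the last step left them, time stands still between calls to the robot, and variables do not carry over. Pictures are saved under pics/ and viewed, at most 14 in all, crops included, and the job is handed in when it is done.

Besides the shell and the picture viewer there is one more tool, called after "Emit:" in YAML: its name, and indented under it one key for each argument. carry_out: Moves the arm, as the interface text tells. Its arguments: {"type":"object","properties":{"series":{"type":"array","items":{"type":"object","properties":{"x":{"type":"number","minimum":-1,"maximum":1},"y":{"type":"number","minimum":-1,"maximum":1},"z":{"type":"number","minimum":-1,"maximum":1},"rx":{"type":"number","minimum":-1,"maximum":1},"ry":{"type":"number","minimum":-1,"maximum":1},"rz":{"type":"number","minimum":-1,"maximum":1}}}},"fingers":{"type":"number"},"newtons":{"type":"number"}},"required":["series"]}

```bash
mkdir -p pics; cat > h.py <<'E'
import numpy as np, cv2
from bench import manip
def cal(n):
    c=manip.get_calibration(n); f=200/np.tan(np.radians(c["fov_y"])/2); return c,f,np.array(c["T"])
def ray(n,u,v):
    c,f,T=cal(n); d=T[:3,:3]@np.array([(u-c["cx"])/f,(v-c["cy"])/f,1]); return T[:3,3],d/np.linalg.norm(d)
def onz(n,u,v,z):
    o,d=ray(n,u,v); return o+d*(z-o[2])/d[2]
def proj(n,p):
    c,f,T=cal(n); q=T[:3,:3].T@(np.array(p)-T[:3,3]); return np.array([c["cx"]+f*q[0]/q[2],c["cy"]+f*q[1]/q[2]])
def tri(a,b):
    (o1,d1),(o2,d2)=ray(*a),ray(*b)
    A=np.stack([d1,-d2],1); t=np.linalg.lstsq(A,o2-o1,rcond=None)[0]
    p,q=o1+d1*t[0],o2+d2*t[1]; return (p+q)/2,np.linalg.norm(p-q)
def snap(n,fn):
    im=manip.grab_frame(n); cv2.imwrite("pics/"+fn,cv2.cvtColor(im,cv2.COLOR_RGB2BGR)); return im
E
python3 - <<'E'
from h import *
for n in("side","top"):
    snap(n,n+"0.png"); c=manip.get_calibration(n); print(n,c["fov_y"],c["cx"],c["cy"],np.round(c["T"],3).tolist())
s=manip.sense(); print(s["eef_pos"],np.round(s["ee_rot"],3).tolist(),s["finger_gap"],s["time"])
E
```

```text
side 46.67436787815298 317.4055560994978 200.44587974780063 [[0.664, -0.594, 0.454, -0.17], [-0.747, -0.516, 0.419, -0.644], [-0.014, -0.617, -0.787, 1.121], [0.0, 0.0, 0.0, 1.0]]
top 57.69424892073164 321.3791625432677 199.24281477480463 [[-0.005, -0.984, 0.179, 0.267], [-1.0, 0.006, 0.005, -0.051], [-0.006, -0.179, -0.984, 0.962], [0.0, 0.0, 0.0, 1.0]]
[0.18721872 0.5693877  0.23052942] [[-0.95, 0.312, -0.001], [0.312, 0.95, -0.002], [0.0, -0.002, -1.0]] 0.08509922335108046 0.1
```

View pics/top0.png

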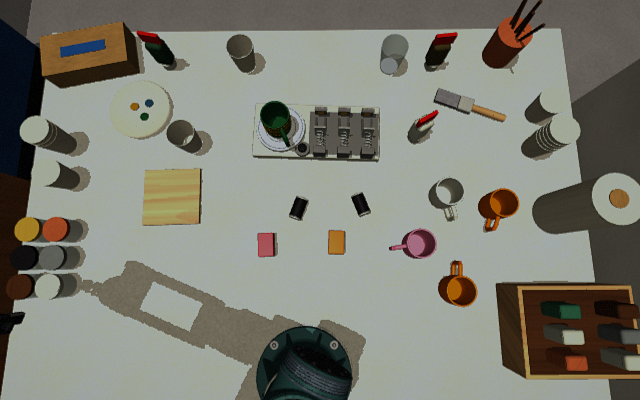

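View pics/side0.png

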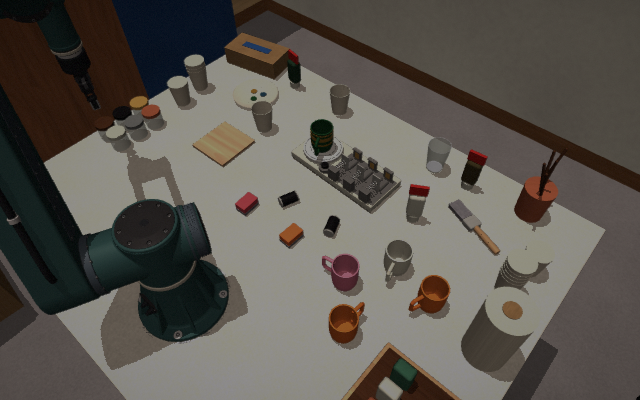

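Top view: two cells at (299,208) and (361,204). The only plain white mug is at (446,192); the orange (497,206; 458,287) and pink (420,243) ones are excluded by colour. Painted mug is at (275,118) with its handle towards (284,138), board (172,197), paper cup (183,136), tube (423,125). I'll confirm with one enlarged composite.

```bash
python3 - <<'E'
from h import *
t=cv2.imread("pics/top0.png"); s=cv2.imread("pics/side0.png")
def cr(im,x,y,w,h,W,H): 
    return cv2.convertScaleAbs(cv2.resize(im[y:y+h,x:x+w],(W,H),interpolation=cv2.INTER_CUBIC),alpha=1.5)
a=cr(t,240,90,160,80,800,400)   # 5x
b=cr(t,285,185,90,45,400,200); c=cr(t,420,170,90,45,400,200) #4.44x
cv2.imwrite("pics/c0.png",np.vstack([a,np.hstack([b,c])]))
cv2.imwrite("pics/c1.png",np.vstack([cr(s,280,110,160,100,800,500)]))
for n,z,l in [((172,197),.012,'board'),((446,192),.085,'mugw'),((299,208),.0165,'c1'),((361,204),.0165,'c2'),((275,112),.131,'mugd'),((183,136),.09,'cup'),((253,158),.03,'m'),((379,158),.03,'m'),((379,108),.03,'m'),((256,104),.03,'m')]: print(l,onz("top",*n,z).round(3))
E
```

```text
board [0.448 0.353 0.012]
mugw [ 0.442 -0.353  0.085]
c1 [0.415 0.013 0.016]
c2 [ 0.425 -0.151  0.016]
mugd [0.634 0.065 0.131]
cup [0.59  0.302 0.09 ]
m [0.549 0.136 0.03 ]
m [ 0.547 -0.2    0.03 ]
m [ 0.688 -0.205  0.03 ]
m [0.703 0.132 0.03 ]
```

View pics/c0.png

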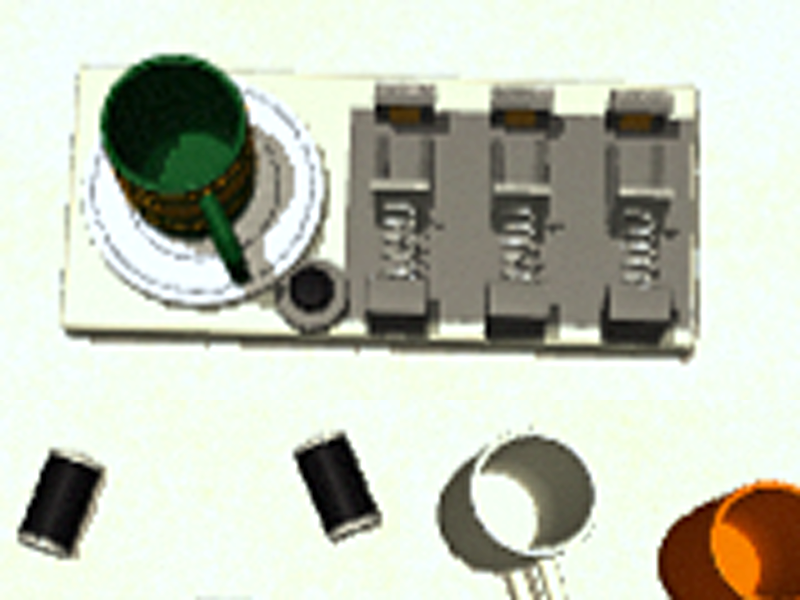

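View pics/c1.png

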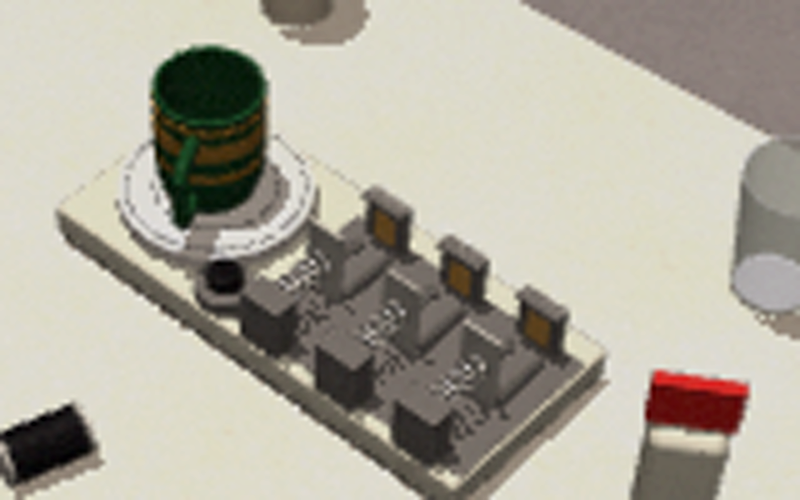

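The composite shows the white mug's handle towards the lower right in the top view. The painted handle points near the button, and all three bays are empty. Next I'll measure precisely and enlarge the cell ends.

```bash
cat > meas.py <<'E'
from h import *
def big(im,cond,c=None,minA=25):
    m=cond.astype(np.uint8); n,l,st,ce=cv2.connectedComponentsWithStats(m)
    return [(st[i,4],ce[i].round(1).tolist(),cv2.minAreaRect(np.argwhere(l==i)[:,::-1].astype(np.float32))) for i in range(1,n) if st[i,4]>=minA]
E
python3 - <<'E'
from meas import *
t=cv2.imread("pics/top0.png"); s=cv2.imread("pics/side0.png")
def cr(im,x,y,w,h,k): return cv2.convertScaleAbs(cv2.resize(im[y:y+h,x:x+w],None,fx=k,fy=k,interpolation=cv2.INTER_CUBIC),alpha=1.3)
A=np.hstack([cr(t,283,192,32,24,12),cr(t,345,192,32,24,12)]); B=np.hstack([cr(s,273,187,32,24,12),cr(s,315,213,32,24,12)])
cv2.imwrite("pics/c2.png",np.vstack([A,B]))
v=t.max(2).astype(int)
for b in big(t,(v<60)&(np.indices(v.shape)[0]>185)&(np.indices(v.shape)[0]<225)&(np.indices(v.shape)[1]>280)&(np.indices(v.shape)[1]<380)):
    (u,w),sz,a=b[2]; bp=cv2.boxPoints(b[2]); 
    print(b[0],b[1],np.round(sz,1),a,onz("top",u,w,.0165).round(4)); print(np.array([onz("top",*p,.0165)[:2] for p in bp]).round(3).tolist())
C=lambda x,y:(240+x/5-.4,90+y/5-.4)
for l,p,z in [('nl',(65,328),.03),('nr',(693,350),.03),('fr',(697,85),.03),('fl',(80,65),.03),('button',(312,284),.045),('wall1L',(375,83),.0705),('wall1R',(436,85),.0705),('wall2L',(491,86),.0705),('wall2R',(553,88),.0705),('wall3L',(607,89),.0705),('wall3R',(671,92),.0705),('platter L',(88,190),.046),('platR',(326,185),.046)]:
    print(l,onz("top",*C(*p),z).round(4))
hsv=cv2.cvtColor(t,cv2.COLOR_BGR2HSV)
b=max(big(t,(hsv[...,0]>12)&(hsv[...,0]<30)&(hsv[...,1]>60)&(np.indices(v.shape)[1]<220)&(np.indices(v.shape)[1]>130)&(np.indices(v.shape)[0]>155)&(np.indices(v.shape)[0]<240)));print('board',b[2],[onz("top",*p,.012)[:2].round(3).tolist() for p in cv2.boxPoints(b[2])])
E
```

```text
232 [360.0, 203.2] [19.2 12.2] 67.38013458251953 [ 0.4269 -0.148   0.0165]
[[0.445, -0.124], [0.457, -0.154], [0.409, -0.172], [0.397, -0.142]]
240 [298.3, 207.4] [12.6 19.7] 21.037511825561523 [0.4162 0.0153 0.0165]
[[0.398, 0.04], [0.447, 0.022], [0.435, -0.009], [0.386, 0.009]]
nl [0.5568 0.137  0.03  ]
nr [ 0.5422 -0.1978  0.03  ]
fr [ 0.6924 -0.205   0.03  ]
fl [0.7068 0.133  0.03  ]
button [0.5753 0.0042 0.045 ]
wall1L [ 0.6764 -0.0299  0.0705]
wall1R [ 0.675  -0.0618  0.0705]
wall2L [ 0.6742 -0.0906  0.0705]
wall2R [ 0.6729 -0.123   0.0705]
wall3L [ 0.6721 -0.1512  0.0705]
wall3R [ 0.6701 -0.1846  0.0705]
platter L [0.6281 0.1237 0.046 ]
platR [ 0.63   -0.0031  0.046 ]
board ((171.5, 197.0), (56.0, 59.0), 90.0) [[0.526, 0.439], [0.525, 0.279], [0.372, 0.271], [0.373, 0.427]]
```

View pics/c2.png

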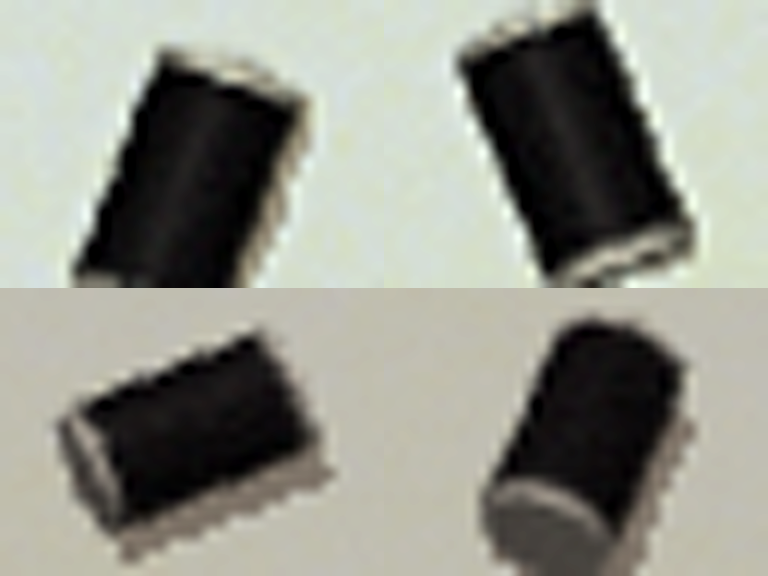

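Side view: cell 2's near end is a plain grey disc. Cell 1's near end looks plain too. One more crop will confirm the nub ends, and I'll use the same script to measure the plates, tube and handles.

```bash
python3 - <<'E'
from meas import *
t=cv2.imread("pics/top0.png"); s=cv2.imread("pics/side0.png")
def cr(im,x,y,w,h,k): return cv2.convertScaleAbs(cv2.resize(im[y:y+h,x:x+w],None,fx=k,fy=k,interpolation=cv2.INTER_NEAREST),alpha=1.0)
A=np.hstack([cr(t,287,193,25,30,10),cr(t,349,188,25,30,10)]); A=cv2.copyMakeBorder(A,0,0,0,300,0)
A[:, 500:800]=cr(t,410,105,30,30,10)
B=np.hstack([cr(s,275,187,27,30,10),cr(s,319,210,25,30,10),cr(t,435,178,28,30,10)])
cv2.imwrite("pics/c3.png",np.vstack([A,B[:, :800]]))
C=lambda x,y:(240+x/5-.4,90+y/5-.4)
for l,p,z in [('plate1L',(371,186),.091),('plate1R',(431,187),.091),('plate2L',(491,190),.091),('plate2R',(551,191),.091),('plate3L',(612,193),.091),('plate3R',(671,195),.091),('blk1',(371,283),.073),('blk1',(430,287),.073)]: print(l,onz("top",*C(*p),z).round(4))
# painted rim: crop ellipse centre (174,124) , handle bottom end (238,280)
print('rim',onz("top",*C(175,125),.131).round(4),'handle up',onz("top",*C(212,200),.121),onz("top",*C(228,222),.121), 'low',onz("top",*C(238,278),.066))
hsv=cv2.cvtColor(t,cv2.COLOR_BGR2HSV)
I=np.indices(hsv.shape[:2])
print('red',[ (b[0],b[1]) for b in big(t,((hsv[...,0]<6)|(hsv[...,0]>174))&(hsv[...,1]>150)&(I[1]>405)&(I[1]<445)&(I[0]>100)&(I[0]<145))])
E
```

```text
plate1L [ 0.6114 -0.0282  0.091 ]
plate1R [ 0.6107 -0.0586  0.091 ]
plate2L [ 0.6088 -0.0889  0.091 ]
plate2R [ 0.6081 -0.1192  0.091 ]
plate3L [ 0.6068 -0.15    0.091 ]
plate3R [ 0.6055 -0.1798  0.091 ]
blk1 [ 0.5662 -0.0277  0.073 ]
blk1 [ 0.5639 -0.0578  0.073 ]
rim [0.6276 0.066  0.131 ] handle up [0.59295596 0.04865355 0.121     ] [0.5816098  0.04069488 0.121     ] low [0.57178548 0.04113414 0.066     ]
red [(np.int32(141), [426.4, 118.3])]
```

View pics/c3.png

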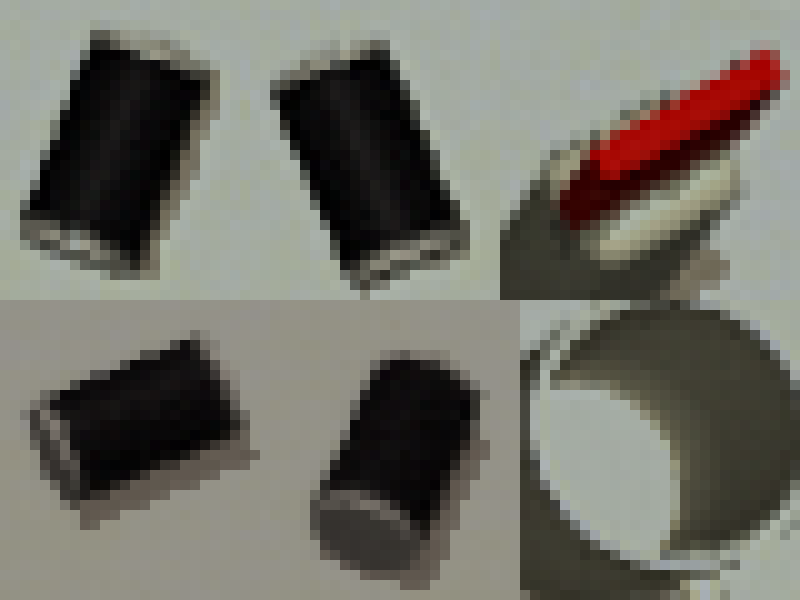

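Near ends of both cells are flat discs, so both nubs point to +x. Now I'll triangulate the painted handle and fit the rims.

```bash
python3 - <<'E'
from meas import *
C=lambda x,y:(240+x/5-.4,90+y/5-.4); S=lambda x,y:(280+x/5-.4,110+y/5-.4)
print('low',tri(("top",*C(238,280)),("side",*S(183,224))))
# rims: extreme points of green rim in top
t=cv2.imread("pics/top0.png").astype(int); 
g=(t[...,1]>t[...,2]+12)&(t[...,1]>t[...,0]+5); m=np.zeros_like(g); m[95:150,255:300]=g[95:150,255:300]
print("\n".join("".join('#' if v else '.' for v in r[255:295]) for r in m[98:150]))
s=cv2.imread("pics/side0.png").astype(int); g=(s[...,1]>s[...,2]+8)&(s[...,1]>s[...,0]+3)
print("\n".join("".join('#' if v else '.' for v in r[305:340]) for r in g[115:160]))
E
```

```text
low (array([0.57045656, 0.04020872, 0.06951842]), np.float64(0.002126301090087547))
........................................
........................................
........................................
...............##########...............
.............##############.............
...........####..........####...........
..........###........#.....###..........
.........###......#......#..###.........
........###..#........##.#..####........
.......###.....#.......#...#..###.......
.......##...............##.#..###.......
......##................##.#...###......
......##................#.....####......
.....##............#...###.#.#..##......
.....##...........#......#...##.##......
.....##............#..####.##...##......
.....##..........#....#####.###.##......
.....##..........#..#.############......
.....##..........#.###########.###......
.....##........#.#################......
.....##.........##################......
......##........#################.......
......##......###################.......
.......##...#####################.......
.......###....##################
[... 2035 characters left out ...]
................
........######..........#..........
.........####........###...........
..........#############............
.......#..##########...............
........####............##.........
........#####.........####.........
........##############.##..........
.........################..........
..........##############...........
..........############.............
..........###########..............
..........####.....................
..........###......................
..........##.......................
...................................
...................................
...................................
...................................
...................................
```

```bash
cat > plan.py <<'E'
from h import *
import sys
from scipy.spatial.transform import Rotation as Ro
def Rt(yaw,tilt=0,axis='y'):
    c,s=np.cos(np.radians(yaw)),np.sin(np.radians(yaw))
    R=np.array([[c,s,0],[s,-c,0],[0,0,-1.]])
    return R@Ro.from_euler(axis,tilt,degrees=True).as_matrix()
def go(p,yaw,tilt=0,axis='y'):
    s=manip.sense(); R0=np.array(s["ee_rot"]); d=R0.T@(np.array(p)-s["eef_pos"])/.2
    r=Ro.from_matrix(R0.T@Rt(yaw,tilt,axis)).as_rotvec()/(2*np.pi)
    print("xyz",d.round(4),"r",r.round(4),"rows>=",max(np.linalg.norm(d)*4,np.linalg.norm(r)*360/8.59).__round__(1),"| at",np.round(s["eef_pos"],4),"t",round(s["time"],2),"gap",round(s["finger_gap"],4),"F",np.round(s["force"],1))
if __name__=="__main__":
    a=[float(v) for v in sys.argv[1:5]]; go(a[:3],a[3],*( [float(sys.argv[5])] if len(sys.argv)>5 else []),*(sys.argv[6:7]))
E
python3 plan.py .5676 .0391 .2 24.5
```

```text
xyz [-2.6352 -1.9242  0.1554] r [-2.000e-04  3.000e-04  3.814e-01] rows>= 16.0 | at [0.1872 0.5694 0.2305] t 0.1 gap 0.0851 F [ 0.2 -0.9 -0. ]
```

Emit:
carry_out:
  series:
    - {"x":-0.25,"y":-0.18,"rz":0.023}
    - {"x":-0.5,"y":-0.36,"rz":0.047}
    - {"x":-0.75,"y":-0.55,"rz":0.07}
    - {"x":-1,"y":-0.73,"rz":0.094}
    - {"x":-1,"y":-0.73,"rz":0.118}
    - {"x":-1,"y":-0.73,"rz":0.142}
    - {"x":-1,"y":-0.73,"rz":0.166}
  fingers: 0.3
  newtons: 100

```text
$.series[0]: bad value
```

```bash
python3 plan.py .5676 .0391 .2 24.5
```

```text
xyz [-2.6352 -1.9242  0.1554] r [-2.000e-04  3.000e-04  3.814e-01] rows>= 16.0 | at [0.1872 0.5694 0.2305] t 0.1 gap 0.0851 F [ 0.2 -0.9 -0. ]
```

Emit:
carry_out:
  series:
    - {"x":-0.25,"y":-0.18,"z":0,"rx":0,"ry":0,"rz":0.023}
    - {"x":-0.5,"y":-0.36,"z":0,"rx":0,"ry":0,"rz":0.047}
    - {"x":-0.75,"y":-0.55,"z":0,"rx":0,"ry":0,"rz":0.07}
    - {"x":-1,"y":-0.73,"z":0,"rx":0,"ry":0,"rz":0.094}
    - {"x":-1,"y":-0.73,"z":0,"rx":0,"ry":0,"rz":0.118}
    - {"x":-1,"y":-0.73,"z":0,"rx":0,"ry":0,"rz":0.142}
    - {"x":-1,"y":-0.73,"z":0,"rx":0,"ry":0,"rz":0.166}
  fingers: 0.3
  newtons: 100

```text
time: 0.8
eef_pos: [0.3327, 0.367, 0.2311]
ee_rot: [[-0.202, 0.979, -0.001], [0.979, 0.202, -0.001], [-0.0, -0.001, -1.0]]
force: [0.0, -0.4, 0.5]
finger_gap: 0.0551
grip_force: 0.0
```

```bash
python3 plan.py .5676 .0391 .2 24.5
```

```text
xyz [-1.8431  0.8191  0.1556] r [-0.000e+00  1.000e-04  2.143e-01] rows>= 9.0 | at [0.3327 0.367  0.2311] t 0.8 gap 0.0551 F [ 0.  -0.4  0.5]
```

Emit:
carry_out:
  series:
    - {"x":-0.25,"y":0.11,"z":0,"rx":0,"ry":0,"rz":0.023}
    - {"x":-0.5,"y":0.22,"z":0,"rx":0,"ry":0,"rz":0.047}
    - {"x":-0.75,"y":0.33,"z":0,"rx":0,"ry":0,"rz":0.07}
    - {"x":-1,"y":0.44,"z":0,"rx":0,"ry":0,"rz":0.094}
    - {"x":-1,"y":0.44,"z":0,"rx":0,"ry":0,"rz":0.118}
    - {"x":-1,"y":0.44,"z":0,"rx":0,"ry":0,"rz":0.142}

```text
time: 1.4
eef_pos: [0.4619, 0.1893, 0.231]
ee_rot: [[0.634, 0.773, 0.0], [0.773, -0.634, -0.001], [-0.001, 0.001, -1.0]]
force: [-1.7, 0.0, 0.7]
finger_gap: 0.0557
grip_force: 0.0
```

```bash
python3 plan.py .5676 .0391 .2 24.5
```

```text
xyz [-0.2458  0.8846  0.156 ] r [0.0001 0.0001 0.0727] rows>= 3.7 | at [0.4619 0.1893 0.231 ] t 1.4 gap 0.0557 F [-1.7  0.   0.7]
```

Emit:
carry_out:
  series:
    - {"x":-0.06,"y":0.23,"z":0.04,"rx":0,"ry":0,"rz":0.023}
    - {"x":-0.12,"y":0.46,"z":0.08,"rx":0,"ry":0,"rz":0.046}
    - {"x":-0.18,"y":0.69,"z":0.12,"rx":0,"ry":0,"rz":0.068}
    - {"x":-0.246,"y":0.885,"z":0.156,"rx":0,"ry":0,"rz":0.0727}
    - {"x":-0.246,"y":0.885,"z":0.156,"rx":0,"ry":0,"rz":0.0727}

```text
time: 1.9
eef_pos: [0.5698, 0.0384, 0.1988]
ee_rot: [[0.908, 0.419, 0.0], [0.419, -0.908, -0.002], [-0.001, 0.002, -1.0]]
force: [-0.9, 0.0, 0.7]
finger_gap: 0.0558
grip_force: 0.0
```

```bash
python3 - <<'E'
from plan import *
go([.5676,.0391,.082],24.5)
s=manip.grab_frame("side")[:,:,::-1]; t=manip.grab_frame("top")[:,:,::-1]
f=lambda im,x,y,w,h:cv2.convertScaleAbs(cv2.resize(im[y:y+h,x:x+w],(400,400),interpolation=cv2.INTER_CUBIC),alpha=1.6)
cv2.imwrite("pics/d0.png",np.hstack([f(s,270,60,110,110),f(t,235,70,110,110)]))
E
```

```text
xyz [-0.0082 -0.0088  0.5839] r [0.0003 0.0001 0.0008] rows>= 2.3 | at [0.5698 0.0384 0.1988] t 1.9 gap 0.0558 F [-0.9  0.   0.7]
```

View pics/d0.png

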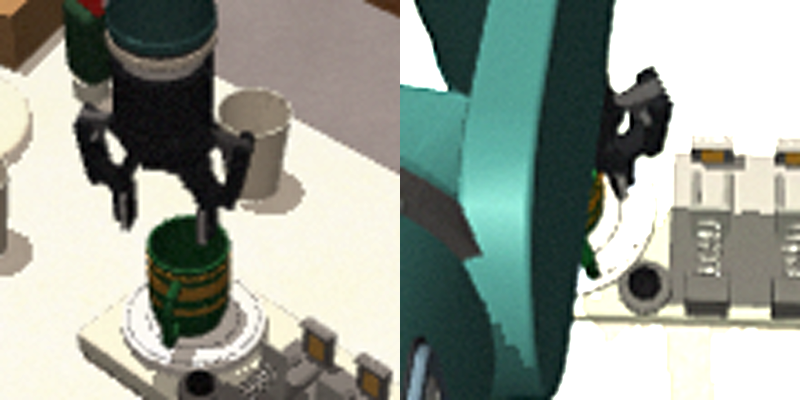

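Open fingers at side crop (125,225) and (205,240) straddle the handle bar (170,300), above the rim and clear of the cup. I'll check the projection and lower.

```bash
python3 - <<'E'
from plan import *
print(proj("side",[.5676,.0391,.096]),"handle mid seen ~(316.8,145.6)")
print(proj("side",[.5676,.0391,.066]),proj("side",[.5676,.0391,.121]))
E
```

```text
[315.3853079  149.21579052] handle mid seen ~(316.8,145.6)
[315.5559523  155.96674975] [315.23873286 143.41705326]
```

Emit:
carry_out:
  series:
    - {"x":-0.008,"y":-0.009,"z":0.1,"rx":0,"ry":0,"rz":0}
    - {"x":-0.008,"y":-0.009,"z":0.2,"rx":0,"ry":0,"rz":0}
    - {"x":-0.008,"y":-0.009,"z":0.3,"rx":0,"ry":0,"rz":0}
    - {"x":-0.008,"y":-0.009,"z":0.3,"rx":0,"ry":0,"rz":0}

```text
time: 2.4
eef_pos: [0.5619, 0.0451, 0.1379]
ee_rot: [[0.905, 0.425, -0.006], [0.425, -0.905, 0.001], [-0.005, -0.003, -1.0]]
force: [-0.4, 0.6, 1.2]
finger_gap: 0.0556
grip_force: 0.0
```

Emit:
carry_out:
  series:
    - {"x":0,"y":0,"z":0,"rx":0,"ry":0,"rz":0}
    - {"x":0,"y":0,"z":0,"rx":0,"ry":0,"rz":0}

```text
time: 2.6
eef_pos: [0.5656, 0.0443, 0.1413]
ee_rot: [[0.905, 0.424, 0.002], [0.424, -0.905, -0.0], [0.001, 0.001, -1.0]]
force: [-0.4, 0.1, 0.4]
finger_gap: 0.0555
grip_force: 0.0
```

```bash
python3 plan.py .5676 .0391 .082 24.5
```

```text
xyz [-0.0026  0.0273  0.2966] r [ 0.0001 -0.0002  0.0017] rows>= 1.2 | at [0.5656 0.0443 0.1413] t 2.6 gap 0.0555 F [-0.4  0.1  0.4]
```

Emit:
carry_out:
  series:
    - {"x":-0.003,"y":0.027,"z":0,"rx":0,"ry":0,"rz":0.0017}
    - {"x":-0.003,"y":0.027,"z":0.08,"rx":0,"ry":0,"rz":0.0017}
    - {"x":-0.003,"y":0.027,"z":0.16,"rx":0,"ry":0,"rz":0.0017}
    - {"x":-0.003,"y":0.027,"z":0.24,"rx":0,"ry":0,"rz":0.0017}
    - {"x":-0.003,"y":0.027,"z":0.297,"rx":0,"ry":0,"rz":0.0017}
    - {"x":-0.003,"y":0.027,"z":0.297,"rx":0,"ry":0,"rz":0.0017}
    - {"x":-0.003,"y":0.027,"z":0.297,"rx":0,"ry":0,"rz":0.0017}

```text
time: 3.3
eef_pos: [0.5672, 0.0383, 0.0811]
ee_rot: [[0.91, 0.414, 0.0], [0.414, -0.91, -0.0], [0.0, 0.0, -1.0]]
force: [0.3, 0.3, -0.3]
finger_gap: 0.0554
grip_force: 0.0
```

```bash
python3 - <<'E'
from plan import *
go([.5676,.0391,.082],24.5)
s=manip.grab_frame("side")[:,:,::-1]; t=manip.grab_frame("top")[:,:,::-1]
f=lambda im,x,y,w,h:cv2.convertScaleAbs(cv2.resize(im[y:y+h,x:x+w],(400,400),interpolation=cv2.INTER_CUBIC),alpha=1.6)
cv2.imwrite("pics/d1.png",np.hstack([f(s,285,95,70,70),f(t,255,90,70,70)]))
E
```

```text
xyz [ 0.0033 -0.0027 -0.0045] r [ 0.     -0.     -0.0002] rows>= 0.0 | at [0.5672 0.0383 0.0811] t 3.3 gap 0.0554 F [ 0.3  0.3 -0.3]
```

View pics/d1.png

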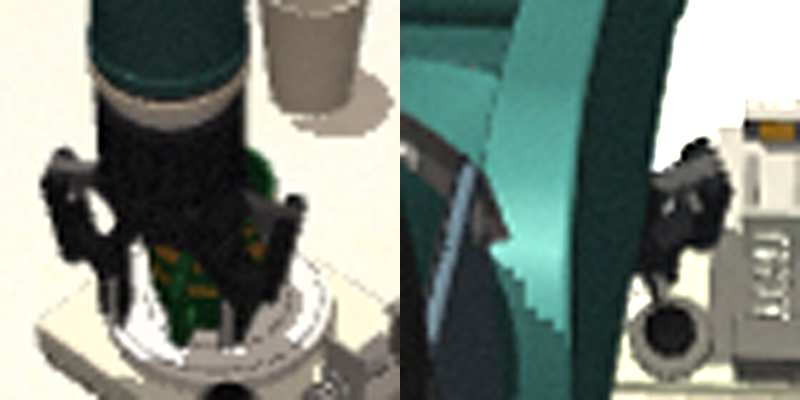

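The handle (side crop ~(180,290)) sits between the fingertips (115,310) and (235,330), so I'll close.

Emit:
carry_out:
  series:
    - {"x":0,"y":0,"z":0,"rx":0,"ry":0,"rz":0}
    - {"x":0,"y":0,"z":0,"rx":0,"ry":0,"rz":0}
    - {"x":0,"y":0,"z":0,"rx":0,"ry":0,"rz":0}
    - {"x":0,"y":0,"z":0,"rx":0,"ry":0,"rz":0}
    - {"x":0,"y":0,"z":0,"rx":0,"ry":0,"rz":0}
    - {"x":0,"y":0,"z":0,"rx":0,"ry":0,"rz":0}
    - {"x":0,"y":0,"z":0,"rx":0,"ry":0,"rz":0}
    - {"x":0,"y":0,"z":0,"rx":0,"ry":0,"rz":0}
  fingers: -1
  newtons: 110

```text
time: 4.2
eef_pos: [0.567, 0.0384, 0.0811]
ee_rot: [[0.91, 0.414, 0.0], [0.414, -0.91, -0.0], [0.0, 0.0, -1.0]]
force: [-2.0, -0.3, 5.2]
finger_gap: 0.008
grip_force: 107.3
```

Emit:
carry_out:
  series:
    - {"x":0,"y":0,"z":-0.05,"rx":0,"ry":0,"rz":0}
    - {"x":0,"y":0,"z":-0.12,"rx":0,"ry":0,"rz":0}
    - {"x":0,"y":0,"z":-0.2,"rx":0,"ry":0,"rz":0}
    - {"x":0,"y":0,"z":-0.3,"rx":0,"ry":0,"rz":0}
    - {"x":0,"y":0,"z":-0.4,"rx":0,"ry":0,"rz":0}
    - {"x":0,"y":0,"z":-0.4,"rx":0,"ry":0,"rz":0}
    - {"x":0,"y":0,"z":-0.4,"rx":0,"ry":0,"rz":0}

```text
time: 4.9
eef_pos: [0.5667, 0.0385, 0.1606]
ee_rot: [[0.91, 0.414, 0.0], [0.414, -0.91, -0.0], [0.0, 0.0, -1.0]]
force: [0.8, 0.5, -2.5]
finger_gap: 0.0079
grip_force: 107.1
```

```bash
python3 - <<'E'
from plan import *
go([.47,.34,.17],90)
s=manip.grab_frame("side")[:,:,::-1]; t=manip.grab_frame("top")[:,:,::-1]
f=lambda im,x,y,w,h:cv2.convertScaleAbs(cv2.resize(im[y:y+h,x:x+w],(400,400),interpolation=cv2.INTER_CUBIC),alpha=1.6)
cv2.imwrite("pics/d2.png",np.hstack([f(s,265,60,110,110),f(t,235,70,110,110)]))
E
```

```text
xyz [ 0.1835 -1.5725 -0.0472] r [ 0.     -0.     -0.1821] rows>= 7.6 | at [0.5667 0.0385 0.1606] t 4.9 gap 0.0079 F [ 0.8  0.5 -2.5]
```

View pics/d2.png

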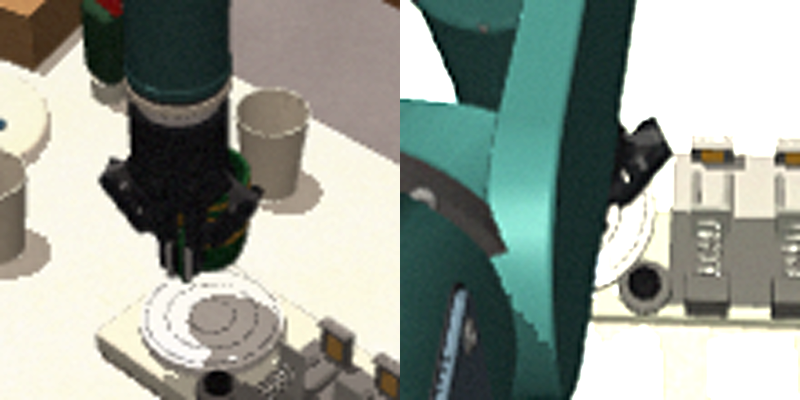

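The mug is held upright and clear of the platter (side crop). I'll carry it to the board with the yaw unchanged.

```bash
python3 plan.py .4044 .3337 .1606 24.4
```

```text
xyz [-0.1238 -1.6773 -0.0035] r [-0.0002  0.0003  0.0001] rows>= 6.7 | at [0.5658 0.0386 0.1595] t 5.0 gap 0.0079 F [-0.5 -0.4 -2.7]
```

Emit:
carry_out:
  series:
    - {"x":-0.01,"y":-0.1,"z":0,"rx":0,"ry":0,"rz":0}
    - {"x":-0.02,"y":-0.25,"z":0,"rx":0,"ry":0,"rz":0}
    - {"x":-0.03,"y":-0.42,"z":0,"rx":0,"ry":0,"rz":0}
    - {"x":-0.04,"y":-0.6,"z":0,"rx":0,"ry":0,"rz":0}
    - {"x":-0.05,"y":-0.78,"z":0,"rx":0,"ry":0,"rz":0}
    - {"x":-0.06,"y":-0.92,"z":0,"rx":0,"ry":0,"rz":0}
    - {"x":-0.07,"y":-1,"z":0,"rx":0,"ry":0,"rz":0}
    - {"x":-0.07,"y":-1,"z":0,"rx":0,"ry":0,"rz":0}

```text
time: 5.8
eef_pos: [0.4689, 0.2161, 0.1594]
ee_rot: [[0.909, 0.416, -0.003], [0.416, -0.909, -0.0], [-0.003, -0.001, -1.0]]
force: [-0.1, 0.1, -2.9]
finger_gap: 0.0079
grip_force: 107.4
```

Emit:
carry_out:
  series:
    - {"x":-0.01,"y":-0.1,"z":0,"rx":0,"ry":0,"rz":0}
    - {"x":-0.02,"y":-0.25,"z":0,"rx":0,"ry":0,"rz":0}
    - {"x":-0.03,"y":-0.42,"z":0,"rx":0,"ry":0,"rz":0}
    - {"x":-0.04,"y":-0.6,"z":0,"rx":0,"ry":0,"rz":0}
    - {"x":-0.05,"y":-0.67,"z":0,"rx":0,"ry":0,"rz":0}
    - {"x":-0.05,"y":-0.677,"z":0,"rx":0,"ry":0,"rz":0}
    - {"x":-0.05,"y":-0.677,"z":0,"rx":0,"ry":0,"rz":0}
    - {"x":-0.05,"y":-0.677,"z":0,"rx":0,"ry":0,"rz":0}

```text
time: 6.6
eef_pos: [0.4068, 0.3328, 0.1604]
ee_rot: [[0.911, 0.413, -0.0], [0.413, -0.911, -0.001], [-0.001, 0.001, -1.0]]
force: [-0.0, -0.8, -3.2]
finger_gap: 0.008
grip_force: 107.6
```

```bash
python3 - <<'E'
from plan import *
go([.4044,.3337,.0485],24.4)
s=manip.grab_frame("side")[:,:,::-1]; t=manip.grab_frame("top")[:,:,::-1]
f=lambda im,x,y,w,h:cv2.convertScaleAbs(cv2.resize(im[y:y+h,x:x+w],(400,400),interpolation=cv2.INTER_CUBIC),alpha=1.6)
cv2.imwrite("pics/d3.png",np.hstack([f(s,160,60,120,120),f(t,120,130,120,120)]))
E
```

```text
xyz [-0.0089 -0.0097  0.5595] r [ 0.0001  0.0001 -0.    ] rows>= 2.2 | at [0.4068 0.3328 0.1604] t 6.6 gap 0.008 F [-0.  -0.8 -3.2]
```

View pics/d3.png

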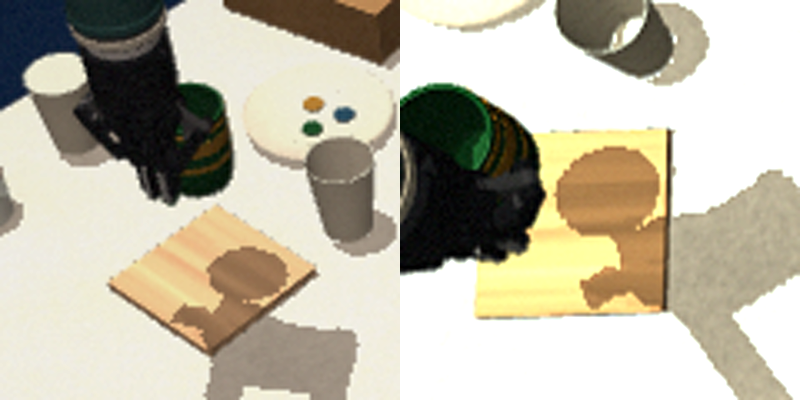

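Board spans top crop (475..670, 130..315); the mug is held above it, upright. I'll lower it.

Emit:
carry_out:
  series:
    - {"x":-0.009,"y":-0.01,"z":0.1,"rx":0,"ry":0,"rz":0}
    - {"x":-0.009,"y":-0.01,"z":0.22,"rx":0,"ry":0,"rz":0}
    - {"x":-0.009,"y":-0.01,"z":0.34,"rx":0,"ry":0,"rz":0}
    - {"x":-0.009,"y":-0.01,"z":0.44,"rx":0,"ry":0,"rz":0}
    - {"x":-0.009,"y":-0.01,"z":0.5,"rx":0,"ry":0,"rz":0}
    - {"x":-0.009,"y":-0.01,"z":0.53,"rx":0,"ry":0,"rz":0}
    - {"x":-0.009,"y":-0.01,"z":0.55,"rx":0,"ry":0,"rz":0}
    - {"x":-0.009,"y":-0.01,"z":0.56,"rx":0,"ry":0,"rz":0}
    - {"x":-0.009,"y":-0.01,"z":0.56,"rx":0,"ry":0,"rz":0}

```text
time: 7.6
eef_pos: [0.4042, 0.3352, 0.0491]
ee_rot: [[0.91, 0.414, 0.001], [0.414, -0.91, 0.0], [0.001, -0.0, -1.0]]
force: [0.6, -0.5, -1.9]
finger_gap: 0.0073
grip_force: 107.7
```

```bash
python3 plan.py .4044 .3337 .0475 24.4
```

```text
xyz [-0.002   0.0072  0.0079] r [-0.     -0.0001  0.0001] rows>= 0.0 | at [0.4042 0.3352 0.0491] t 7.6 gap 0.0073 F [ 0.6 -0.5 -1.9]
```

Emit:
carry_out:
  series:
    - {"x":0,"y":0,"z":0.004,"rx":0,"ry":0,"rz":0}
    - {"x":0,"y":0,"z":0.008,"rx":0,"ry":0,"rz":0}
    - {"x":0,"y":0,"z":0.011,"rx":0,"ry":0,"rz":0}
    - {"x":0,"y":0,"z":0.011,"rx":0,"ry":0,"rz":0}

```text
time: 8.0
eef_pos: [0.4039, 0.3352, 0.0472]
ee_rot: [[0.91, 0.414, 0.001], [0.414, -0.91, 0.0], [0.001, -0.0, -1.0]]
force: [-2.2, -0.7, 3.9]
finger_gap: 0.0075
grip_force: 108.7
```

In contact (+3.9 N), so I'll release and rise.

Emit:
carry_out:
  series:
    - {"x":0,"y":0,"z":0,"rx":0,"ry":0,"rz":0}
    - {"x":0,"y":0,"z":0,"rx":0,"ry":0,"rz":0}
    - {"x":0,"y":0,"z":0,"rx":0,"ry":0,"rz":0}
    - {"x":0,"y":0,"z":0,"rx":0,"ry":0,"rz":0}
    - {"x":0,"y":0,"z":0,"rx":0,"ry":0,"rz":0}
  fingers: 0

```text
time: 8.5
eef_pos: [0.4038, 0.335, 0.0464]
ee_rot: [[0.91, 0.414, -0.0], [0.414, -0.91, -0.0], [-0.0, 0.0, -1.0]]
force: [0.4, -0.1, -0.5]
finger_gap: 0.0426
grip_force: 0.0
```

Emit:
carry_out:
  series:
    - {"x":0,"y":0,"z":-0.1,"rx":0,"ry":0,"rz":0}
    - {"x":0,"y":0,"z":-0.25,"rx":0,"ry":0,"rz":0}
    - {"x":0,"y":0,"z":-0.45,"rx":0,"ry":0,"rz":0}
    - {"x":0,"y":0,"z":-0.65,"rx":0,"ry":0,"rz":0}
    - {"x":0,"y":0,"z":-0.65,"rx":0,"ry":0,"rz":0}
    - {"x":0,"y":0,"z":-0.65,"rx":0,"ry":0,"rz":0}

```text
time: 9.1
eef_pos: [0.4043, 0.3353, 0.1774]
ee_rot: [[0.91, 0.414, 0.002], [0.414, -0.91, 0.001], [0.002, -0.0, -1.0]]
force: [0.3, -0.3, -1.6]
finger_gap: 0.0429
grip_force: 0.0
```

```bash
cat > cells.py <<'E'
from meas import *
def cells():
    t=snap("top","x.png").astype(int); v=t.max(2); I=np.indices(v.shape)
    out=[]
    for b in big(t,(v<60)&(I[0]>165)&(I[0]<260)&(I[1]>230)&(I[1]<420)):
        if 150<b[0]<330:
            w=np.array([onz("top",*p,.0165)[:2] for p in cv2.boxPoints(b[2])]); e=[w[1]-w[0],w[2]-w[1]]; l=max(e,key=np.linalg.norm); l=l*np.sign(l[0])
            out.append((b[0],b[1],w.mean(0).round(4),np.degrees(np.arctan2(l[1],l[0])).round(1),np.round([np.linalg.norm(x) for x in e],3)))
    return out
E
python3 - <<'E'
from cells import *
from plan import go
for c in cells(): print(*c)
t=cv2.cvtColor(manip.grab_frame("top"),cv2.COLOR_RGB2BGR); hsv=cv2.cvtColor(t,cv2.COLOR_BGR2HSV)
g=(hsv[...,0]>40)&(hsv[...,0]<85)&(hsv[...,1]>90); g[:150]=0; g[240:]=0; g[:,:130]=0; g[:,220:]=0
p=np.argwhere(g); print(p.min(0),p.max(0))
print(proj("top",[.464,.362,.097]),proj("top",[.5,.362,.097]),proj("top",[.464,.398,.097]),proj("top",[.464,.326,.097]))
E
```

```text
231 [360.0, 203.3] [ 0.4268 -0.148 ] 20.9 [0.033 0.051]
240 [298.3, 207.4] [0.4163 0.0153] -20.4 [0.052 0.033]
[170 130] [212 178]
[154.40428392 184.16686651] [155.52594749 169.90609218] [139.73164838 184.26232887] [169.08280519 184.07136585]
```

```bash
python3 plan.py .4163 .0153 .08 -20.4
```

```text
xyz [-0.5981  1.4801  0.4787] r [0.0002 0.0003 0.1246] rows>= 6.7 | at [0.4029 0.3344 0.1754] t 9.2 gap 0.0429 F [-0.4  0.4  0.2]
```

Emit:
carry_out:
  series:
    - {"x":-0.09,"y":0.2,"z":0,"rx":0,"ry":0,"rz":0.02}
    - {"x":-0.18,"y":0.42,"z":0,"rx":0,"ry":0,"rz":0.04}
    - {"x":-0.27,"y":0.65,"z":0,"rx":0,"ry":0,"rz":0.06}
    - {"x":-0.35,"y":0.85,"z":0.05,"rx":0,"ry":0,"rz":0.08}
    - {"x":-0.41,"y":1,"z":0.05,"rx":0,"ry":0,"rz":0.1}
    - {"x":-0.41,"y":1,"z":0.05,"rx":0,"ry":0,"rz":0.1246}
    - {"x":-0.41,"y":1,"z":0.05,"rx":0,"ry":0,"rz":0.1246}
    - {"x":-0.41,"y":1,"z":0.05,"rx":0,"ry":0,"rz":0.1246}
  fingers: 0.36

```text
time: 10.0
eef_pos: [0.4111, 0.119, 0.1655]
ee_rot: [[0.938, -0.345, -0.002], [-0.345, -0.938, -0.0], [-0.002, 0.001, -1.0]]
force: [0.5, -0.3, -0.9]
finger_gap: 0.0585
grip_force: 0.0
```

```bash
python3 - <<'E'
from cells import *
from plan import go
for c in cells(): print(*c)
go([.4163,.0153,.08],-20.4)
E
```

```text
217 [359.9, 203.3] [ 0.4264 -0.1479] 20.9 [0.031 0.05 ]
233 [298.1, 207.4] [0.4172 0.0155] -20.4 [0.051 0.033]
xyz [0.2035 0.4791 0.4287] r [0.0001 0.0003 0.0006] rows>= 2.7 | at [0.4113 0.1193 0.1657] t 10.05 gap 0.0581 F [0.2 0.4 0. ]
```

Emit:
carry_out:
  series:
    - {"x":0.08,"y":0.2,"z":0.1,"rx":0,"ry":0,"rz":0}
    - {"x":0.16,"y":0.38,"z":0.2,"rx":0,"ry":0,"rz":0}
    - {"x":0.206,"y":0.479,"z":0.3,"rx":0,"ry":0,"rz":0}
    - {"x":0.206,"y":0.479,"z":0.45,"rx":0,"ry":0,"rz":0}
    - {"x":0.206,"y":0.479,"z":0.6,"rx":0,"ry":0,"rz":0}
    - {"x":0.206,"y":0.479,"z":0.7,"rx":0,"ry":0,"rz":0}
    - {"x":0.206,"y":0.479,"z":0.78,"rx":0,"ry":0,"rz":0}
    - {"x":0.206,"y":0.479,"z":0.815,"rx":0,"ry":0,"rz":0}
    - {"x":0.206,"y":0.479,"z":0.815,"rx":0,"ry":0,"rz":0}
    - {"x":0.206,"y":0.479,"z":0.815,"rx":0,"ry":0,"rz":0}

```text
time: 11.05
eef_pos: [0.4174, 0.0151, 0.0038]
ee_rot: [[0.938, -0.347, 0.0], [-0.347, -0.938, -0.0], [0.0, 0.0, -1.0]]
force: [0.0, 0.1, 0.1]
finger_gap: 0.058
grip_force: 0.0
```

Emit:
carry_out:
  series:
    - {"x":0,"y":0,"z":0,"rx":0,"ry":0,"rz":0}
    - {"x":0,"y":0,"z":0,"rx":0,"ry":0,"rz":0}
    - {"x":0,"y":0,"z":0,"rx":0,"ry":0,"rz":0}
    - {"x":0,"y":0,"z":0,"rx":0,"ry":0,"rz":0}
    - {"x":0,"y":0,"z":0,"rx":0,"ry":0,"rz":0}
    - {"x":0,"y":0,"z":0,"rx":0,"ry":0,"rz":0}
  fingers: -1
  newtons: 80

```text
time: 11.65
eef_pos: [0.4178, 0.0147, 0.0046]
ee_rot: [[0.937, -0.349, 0.002], [-0.349, -0.937, -0.0], [0.002, -0.0, -1.0]]
force: [-0.5, -0.1, 9.9]
finger_gap: 0.0306
grip_force: 78.3
```

```bash
python3 plan.py .4163 .0153 .18 -2.4
```

```text
xyz [-6.20e-03 -6.00e-04 -8.77e-01] r [-0.     -0.0003 -0.05  ] rows>= 3.5 | at [0.4178 0.0147 0.0046] t 11.65 gap 0.0306 F [-0.5 -0.1  9.9]
```

Cell 1 is gripped. I'll lift it and go above bay 1.

Emit:
carry_out:
  series:
    - {"x":0,"y":0,"z":-0.1,"rx":0,"ry":0,"rz":0}
    - {"x":0,"y":0,"z":-0.25,"rx":0,"ry":0,"rz":-0.015}
    - {"x":0,"y":0,"z":-0.45,"rx":0,"ry":0,"rz":-0.03}
    - {"x":0,"y":0,"z":-0.65,"rx":0,"ry":0,"rz":-0.05}
    - {"x":0,"y":0,"z":-0.8,"rx":0,"ry":0,"rz":-0.05}
    - {"x":0,"y":0,"z":-0.8,"rx":0,"ry":0,"rz":-0.05}
    - {"x":0,"y":0,"z":-0.8,"rx":0,"ry":0,"rz":-0.05}

```text
time: 12.35
eef_pos: [0.4173, 0.0148, 0.1641]
ee_rot: [[0.999, -0.042, 0.002], [-0.042, -0.999, -0.0], [0.002, 0.0, -1.0]]
force: [-0.1, -0.6, -2.8]
finger_gap: 0.0306
grip_force: 79.8
```

```bash
python3 - <<'E'
from cells import *
from plan import go
go([.65,-.045,.13],-2.4)
for c in cells(): print(*c)
s=manip.grab_frame("side")[:,:,::-1]; t=manip.grab_frame("top")[:,:,::-1]
u,v=proj("side",manip.sense()["eef_pos"]).astype(int)
f=lambda im,x,y,w,h:cv2.convertScaleAbs(cv2.resize(im[y:y+h,x:x+w],(400,400),interpolation=cv2.INTER_CUBIC),alpha=1.8)
cv2.imwrite("pics/d4.png",np.hstack([f(s,u-25,v-35,50,50),f(t,130,130,100,100)]))
E
```

```text
xyz [1.1748 0.2495 0.173 ] r [ 0.     -0.0003 -0.    ] rows>= 4.9 | at [0.4173 0.0148 0.1641] t 12.35 gap 0.0306 F [-0.1 -0.6 -2.8]
230 [359.9, 203.2] [ 0.4273 -0.1479] 20.1 [0.032 0.051]
```

View pics/d4.png

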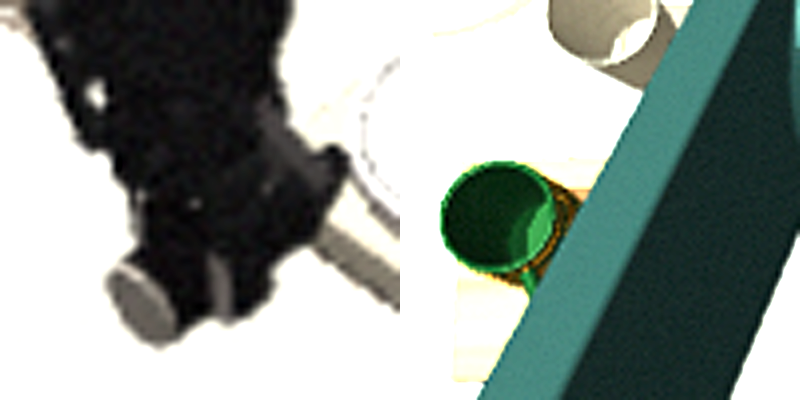

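Cell 1's near end is a plain flat disc, confirming its nub points to +x. The painted mug stands on the board with its rim centre at px (154.5,184.5), as predicted.

Emit:
carry_out:
  series:
    - {"x":0.12,"y":0.03,"z":0,"rx":0,"ry":0,"rz":0}
    - {"x":0.3,"y":0.07,"z":0,"rx":0,"ry":0,"rz":0}
    - {"x":0.5,"y":0.12,"z":0,"rx":0,"ry":0,"rz":0}
    - {"x":0.7,"y":0.16,"z":0,"rx":0,"ry":0,"rz":0}
    - {"x":0.87,"y":0.2,"z":0,"rx":0,"ry":0,"rz":0}
    - {"x":1,"y":0.25,"z":0,"rx":0,"ry":0,"rz":0}
    - {"x":1,"y":0.25,"z":0,"rx":0,"ry":0,"rz":0}
    - {"x":1,"y":0.25,"z":0,"rx":0,"ry":0,"rz":0}

```text
time: 13.3
eef_pos: [0.6137, -0.0435, 0.1612]
ee_rot: [[0.999, -0.042, -0.004], [-0.042, -0.999, 0.001], [-0.004, -0.001, -1.0]]
force: [-0.1, -0.0, -1.8]
finger_gap: 0.0305
grip_force: 79.9
```

Emit:
carry_out:
  series:
    - {"x":0.08,"y":0,"z":0.05,"rx":0,"ry":0,"rz":0}
    - {"x":0.175,"y":0,"z":0.1,"rx":0,"ry":0,"rz":0}
    - {"x":0.175,"y":0,"z":0.17,"rx":0,"ry":0,"rz":0}
    - {"x":0.175,"y":0,"z":0.25,"rx":0,"ry":0,"rz":0}
    - {"x":0.175,"y":0,"z":0.32,"rx":0,"ry":0,"rz":0}
    - {"x":0.175,"y":0,"z":0.36,"rx":0,"ry":0,"rz":0}
    - {"x":0.175,"y":0,"z":0.36,"rx":0,"ry":0,"rz":0}
    - {"x":0.175,"y":0,"z":0.36,"rx":0,"ry":0,"rz":0}

```text
time: 14.1
eef_pos: [0.6495, -0.045, 0.0916]
ee_rot: [[0.999, -0.042, -0.0], [-0.042, -0.999, -0.0], [-0.0, 0.0, -1.0]]
force: [-0.3, -1.1, -1.0]
finger_gap: 0.0307
grip_force: 79.9
```

```bash
python3 plan.py .65 -.045 .0775 -2.4
```

```text
xyz [0.0024 0.0001 0.0705] r [ 0.  0. -0.] rows>= 0.3 | at [ 0.6495 -0.045   0.0916] t 14.1 gap 0.0307 F [-0.3 -1.1 -1. ]
```

Lowering to the level height, then pushing towards the spring.

Emit:
carry_out:
  series:
    - {"x":0.002,"y":0,"z":0.03,"rx":0,"ry":0,"rz":0}
    - {"x":0.002,"y":0,"z":0.06,"rx":0,"ry":0,"rz":0}
    - {"x":0.002,"y":0,"z":0.07,"rx":0,"ry":0,"rz":0}
    - {"x":0.002,"y":0,"z":0.07,"rx":0,"ry":0,"rz":0}
    - {"x":0.002,"y":0,"z":0.07,"rx":0,"ry":0,"rz":0}

```text
time: 14.6
eef_pos: [0.6502, -0.0451, 0.0775]
ee_rot: [[0.999, -0.042, -0.0], [-0.042, -0.999, -0.0], [-0.0, 0.0, -1.0]]
force: [0.4, -1.4, -1.2]
finger_gap: 0.0303
grip_force: 79.9
```

Emit:
carry_out:
  series:
    - {"x":-0.02,"y":0,"z":0,"rx":0,"ry":0,"rz":0}
    - {"x":-0.04,"y":0,"z":0,"rx":0,"ry":0,"rz":0}
    - {"x":-0.05,"y":0,"z":0,"rx":0,"ry":0,"rz":0}
    - {"x":-0.05,"y":0,"z":0,"rx":0,"ry":0,"rz":0}
    - {"x":-0.05,"y":0,"z":0,"rx":0,"ry":0,"rz":0}

```text
time: 15.1
eef_pos: [0.641, -0.0447, 0.0779]
ee_rot: [[0.999, -0.042, 0.002], [-0.042, -0.999, -0.0], [0.002, 0.0, -1.0]]
force: [2.5, -0.0, -1.9]
finger_gap: 0.0303
grip_force: 79.8
```

Emit:
carry_out:
  series:
    - {"x":-0.02,"y":0,"z":0,"rx":0,"ry":0,"rz":0}
    - {"x":-0.025,"y":0,"z":0,"rx":0,"ry":0,"rz":0}
    - {"x":-0.025,"y":0,"z":0,"rx":0,"ry":0,"rz":0}
    - {"x":-0.025,"y":0,"z":0,"rx":0,"ry":0,"rz":0}

```text
time: 15.5
eef_pos: [0.6365, -0.0445, 0.0779]
ee_rot: [[0.999, -0.042, 0.003], [-0.042, -0.999, -0.0], [0.003, 0.0, -1.0]]
force: [5.5, -0.6, -3.3]
finger_gap: 0.0305
grip_force: 79.8
```

Emit:
carry_out:
  series:
    - {"x":-0.015,"y":0,"z":0,"rx":0,"ry":0,"rz":0}
    - {"x":-0.03,"y":0,"z":0,"rx":0,"ry":0,"rz":0}
    - {"x":-0.033,"y":0,"z":0,"rx":0,"ry":0,"rz":0}
    - {"x":-0.033,"y":0,"z":0,"rx":0,"ry":0,"rz":0}
    - {"x":-0.033,"y":0,"z":0,"rx":0,"ry":0,"rz":0}
    - {"x":-0.033,"y":0,"z":0,"rx":0,"ry":0,"rz":0}

```text
time: 16.1
eef_pos: [0.6314, -0.0444, 0.0782]
ee_rot: [[0.999, -0.042, 0.006], [-0.042, -0.999, -0.001], [0.006, 0.0, -1.0]]
force: [8.9, 0.3, -4.3]
finger_gap: 0.0303
grip_force: 79.8
```

Emit:
carry_out:
  series:
    - {"x":-0.005,"y":0,"z":0,"rx":0,"ry":0,"rz":0}
    - {"x":-0.005,"y":0,"z":0.02,"rx":0,"ry":0,"rz":0}
    - {"x":-0.005,"y":0,"z":0.04,"rx":0,"ry":0,"rz":0}
    - {"x":-0.005,"y":0,"z":0.06,"rx":0,"ry":0,"rz":0}
    - {"x":-0.005,"y":0,"z":0.08,"rx":0,"ry":0,"rz":0}
    - {"x":-0.005,"y":0,"z":0.08,"rx":0,"ry":0,"rz":0}
    - {"x":-0.005,"y":0,"z":0.08,"rx":0,"ry":0,"rz":0}

```text
time: 16.8
eef_pos: [0.6314, -0.0448, 0.0631]
ee_rot: [[0.999, -0.042, 0.007], [-0.042, -0.999, -0.001], [0.007, 0.001, -1.0]]
force: [9.2, 0.1, -0.5]
finger_gap: 0.0307
grip_force: 80.2
```

Emit:
carry_out:
  series:
    - {"x":0,"y":0,"z":0.02,"rx":0,"ry":0,"rz":0}
    - {"x":0,"y":0,"z":0.04,"rx":0,"ry":0,"rz":0}
    - {"x":0,"y":0,"z":0.06,"rx":0,"ry":0,"rz":0}
    - {"x":0,"y":0,"z":0.08,"rx":0,"ry":0,"rz":0}
    - {"x":0,"y":0,"z":0.1,"rx":0,"ry":0,"rz":0}
    - {"x":0,"y":0,"z":0.11,"rx":0,"ry":0,"rz":0}
    - {"x":0,"y":0,"z":0.11,"rx":0,"ry":0,"rz":0}
    - {"x":0,"y":0,"z":0.11,"rx":0,"ry":0,"rz":0}

```text
time: 17.6
eef_pos: [0.6316, -0.0448, 0.0412]
ee_rot: [[0.999, -0.042, 0.008], [-0.042, -0.999, -0.001], [0.008, 0.001, -1.0]]
force: [9.2, -0.8, 0.8]
finger_gap: 0.0303
grip_force: 80.2
```

Emit:
carry_out:
  series:
    - {"x":0,"y":0,"z":0.01,"rx":0,"ry":0,"rz":0}
    - {"x":0,"y":0,"z":0.017,"rx":0,"ry":0,"rz":0}
    - {"x":0,"y":0,"z":0.022,"rx":0,"ry":0,"rz":0}
    - {"x":0,"y":0,"z":0.022,"rx":0,"ry":0,"rz":0}
    - {"x":0,"y":0,"z":0.022,"rx":0,"ry":0,"rz":0}

```text
time: 18.1
eef_pos: [0.632, -0.0448, 0.0385]
ee_rot: [[0.999, -0.042, 0.009], [-0.042, -0.999, -0.002], [0.009, 0.001, -1.0]]
force: [5.9, -0.2, 12.7]
finger_gap: 0.0307
grip_force: 81.9
```

Seated in the V (12.7 N upward). I'll ride the spring forward under the lip, then release.

Emit:
carry_out:
  series:
    - {"x":0.01,"y":0,"z":-0.006,"rx":0,"ry":0,"rz":0}
    - {"x":0.02,"y":0,"z":-0.006,"rx":0,"ry":0,"rz":0}
    - {"x":0.03,"y":0,"z":-0.006,"rx":0,"ry":0,"rz":0}
    - {"x":0.036,"y":0,"z":-0.006,"rx":0,"ry":0,"rz":0}
    - {"x":0.036,"y":0,"z":-0.006,"rx":0,"ry":0,"rz":0}
    - {"x":0.036,"y":0,"z":-0.006,"rx":0,"ry":0,"rz":0}

```text
time: 18.7
eef_pos: [0.6352, -0.0439, 0.0377]
ee_rot: [[0.999, -0.042, 0.001], [-0.042, -0.999, 0.0], [0.001, -0.0, -1.0]]
force: [1.5, 1.9, 9.6]
finger_gap: 0.0306
grip_force: 81.3
```

Emit:
carry_out:
  series:
    - {"x":0,"y":0,"z":0,"rx":0,"ry":0,"rz":0}
    - {"x":0,"y":0,"z":0,"rx":0,"ry":0,"rz":0}
    - {"x":0,"y":0,"z":0,"rx":0,"ry":0,"rz":0}
    - {"x":0,"y":0,"z":0,"rx":0,"ry":0,"rz":0}
  fingers: 0.1

```text
time: 19.1
eef_pos: [0.6338, -0.0444, 0.0358]
ee_rot: [[0.999, -0.042, -0.002], [-0.042, -0.999, 0.0], [-0.002, -0.0, -1.0]]
force: [0.5, -1.1, -1.4]
finger_gap: 0.0469
grip_force: 0.0
```

Emit:
carry_out:
  series:
    - {"x":0,"y":0,"z":-0.1,"rx":0,"ry":0,"rz":0}
    - {"x":0,"y":0,"z":-0.25,"rx":0,"ry":0,"rz":0}
    - {"x":0,"y":0,"z":-0.4,"rx":0,"ry":0,"rz":0}
    - {"x":0,"y":0,"z":-0.55,"rx":0,"ry":0,"rz":0}
    - {"x":0,"y":0,"z":-0.55,"rx":0,"ry":0,"rz":0}
    - {"x":0,"y":0,"z":-0.55,"rx":0,"ry":0,"rz":0}

```text
time: 19.7
eef_pos: [0.6349, -0.0445, 0.1468]
ee_rot: [[0.999, -0.042, 0.001], [-0.042, -0.999, -0.0], [0.001, 0.0, -1.0]]
force: [-1.2, -0.1, -0.1]
finger_gap: 0.0468
grip_force: 0.0
```

```bash
python3 - <<'E'
from cells import *
from plan import go
for c in cells(): print(*c)
go([.4272,-.1479,.13],20.7)
E
```

```text
228 [360.0, 203.3] [ 0.4271 -0.148 ] 20.1 [0.032 0.051]
xyz [-1.0114  0.561   0.0795] r [-0.      0.0002 -0.0642] rows>= 4.6 | at [ 0.634  -0.0443  0.1456] t 19.75 gap 0.0469 F [-0.8 -0.5 -0.6]
```

Emit:
carry_out:
  series:
    - {"x":-0.2,"y":0.11,"z":0,"rx":0,"ry":0,"rz":-0.015}
    - {"x":-0.4,"y":0.22,"z":0,"rx":0,"ry":0,"rz":-0.03}
    - {"x":-0.6,"y":0.33,"z":0,"rx":0,"ry":0,"rz":-0.045}
    - {"x":-0.8,"y":0.44,"z":0,"rx":0,"ry":0,"rz":-0.06}
    - {"x":-0.93,"y":0.53,"z":0,"rx":0,"ry":0,"rz":-0.064}
    - {"x":-1,"y":0.56,"z":0,"rx":0,"ry":0,"rz":-0.064}
    - {"x":-1,"y":0.56,"z":0,"rx":0,"ry":0,"rz":-0.064}
    - {"x":-1,"y":0.56,"z":0,"rx":0,"ry":0,"rz":-0.064}
  fingers: 0.36

```text
time: 20.55
eef_pos: [0.4309, -0.1478, 0.146]
ee_rot: [[0.936, 0.351, 0.0], [0.351, -0.936, 0.0], [0.0, -0.0, -1.0]]
force: [1.6, 0.3, 0.1]
finger_gap: 0.0579
grip_force: 0.0
```

```bash
python3 - <<'E'
from cells import *
from plan import go
for c in cells(): print(*c)
go([.4272,-.148,.0035],20.7)
t=cv2.imread("pics/x.png"); t=snap("top","y.png")[:,:,::-1]; s=snap("side","z.png")[:,:,::-1]
f=lambda im,x,y,w,h:cv2.convertScaleAbs(cv2.resize(im[y:y+h,x:x+w],(400,400),interpolation=cv2.INTER_CUBIC),alpha=1.5)
cv2.imwrite("pics/d5.png",np.hstack([f(s,320,120,90,90),f(t,290,90,100,100)]))
E
```

```text
214 [243.0, 250.7] [0.3041 0.1528] -32.6 [0.069 0.034]
xyz [-0.0208 -0.0064  0.7131] r [ 0.     -0.0001 -0.0002] rows>= 2.9 | at [ 0.4315 -0.1477  0.1461] t 20.6 gap 0.0584 F [0.4 0.1 0.2]
```

View pics/d5.png

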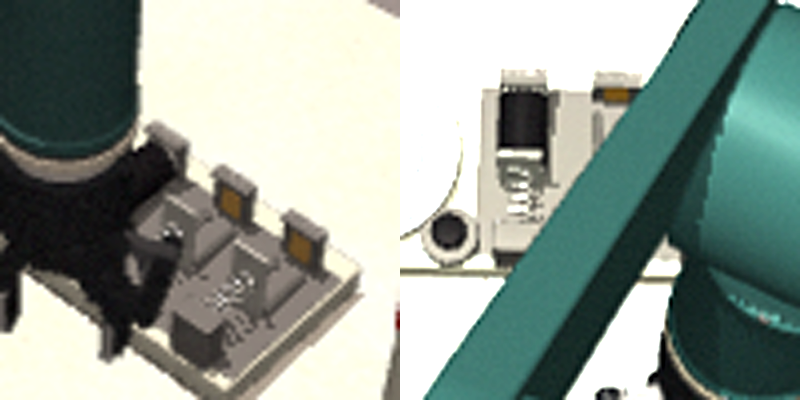

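Cell 1 sits in bay 1, sleeve at top crop (523,120), pushed up under the lip with the plate behind it. Now cell 2.

Emit:
carry_out:
  series:
    - {"x":-0.02,"y":-0.006,"z":0.12,"rx":0,"ry":0,"rz":0}
    - {"x":-0.02,"y":-0.006,"z":0.28,"rx":0,"ry":0,"rz":0}
    - {"x":-0.02,"y":-0.006,"z":0.44,"rx":0,"ry":0,"rz":0}
    - {"x":-0.02,"y":-0.006,"z":0.58,"rx":0,"ry":0,"rz":0}
    - {"x":-0.02,"y":-0.006,"z":0.68,"rx":0,"ry":0,"rz":0}
    - {"x":-0.02,"y":-0.006,"z":0.71,"rx":0,"ry":0,"rz":0}
    - {"x":-0.02,"y":-0.006,"z":0.71,"rx":0,"ry":0,"rz":0}
    - {"x":-0.02,"y":-0.006,"z":0.71,"rx":0,"ry":0,"rz":0}

```text
time: 21.5
eef_pos: [0.427, -0.1483, 0.0049]
ee_rot: [[0.936, 0.353, 0.001], [0.353, -0.936, -0.001], [0.001, 0.001, -1.0]]
force: [-0.7, -0.2, -0.3]
finger_gap: 0.0583
grip_force: 0.0
```

Emit:
carry_out:
  series:
    - {"x":0,"y":0,"z":0,"rx":0,"ry":0,"rz":0}
    - {"x":0,"y":0,"z":0,"rx":0,"ry":0,"rz":0}
    - {"x":0,"y":0,"z":0,"rx":0,"ry":0,"rz":0}
    - {"x":0,"y":0,"z":0,"rx":0,"ry":0,"rz":0}
    - {"x":0,"y":0,"z":0,"rx":0,"ry":0,"rz":0}
    - {"x":0,"y":0,"z":0,"rx":0,"ry":0,"rz":0}
  fingers: -1
  newtons: 80

```text
time: 22.1
eef_pos: [0.4269, -0.1485, 0.0056]
ee_rot: [[0.936, 0.352, 0.002], [0.352, -0.936, -0.001], [0.002, 0.002, -1.0]]
force: [-0.5, 1.1, 9.4]
finger_gap: 0.0307
grip_force: 78.4
```

Emit:
carry_out:
  series:
    - {"x":0,"y":0,"z":-0.1,"rx":0,"ry":0,"rz":0}
    - {"x":0,"y":0,"z":-0.25,"rx":0,"ry":0,"rz":0.015}
    - {"x":0,"y":0,"z":-0.45,"rx":0,"ry":0,"rz":0.035}
    - {"x":0,"y":0,"z":-0.65,"rx":0,"ry":0,"rz":0.055}
    - {"x":0,"y":0,"z":-0.75,"rx":0,"ry":0,"rz":0.064}
    - {"x":0,"y":0,"z":-0.75,"rx":0,"ry":0,"rz":0.064}
    - {"x":0,"y":0,"z":-0.75,"rx":0,"ry":0,"rz":0.064}

```text
time: 22.8
eef_pos: [0.426, -0.1482, 0.1546]
ee_rot: [[0.999, -0.041, 0.001], [-0.041, -0.999, -0.001], [0.001, 0.001, -1.0]]
force: [-0.1, 0.1, -1.0]
finger_gap: 0.0307
grip_force: 79.8
```

```bash
python3 - <<'E'
from plan import *
go([.645,-.1667,.0775],-2.4)
E
```

```text
xyz [1.0975 0.0476 0.3869] r [ 0.0001 -0.0002  0.0002] rows>= 4.7 | at [ 0.426  -0.1482  0.1546] t 22.8 gap 0.0307 F [-0.1  0.1 -1. ]
```

Emit:
carry_out:
  series:
    - {"x":0.12,"y":0.01,"z":0,"rx":0,"ry":0,"rz":0}
    - {"x":0.3,"y":0.02,"z":0,"rx":0,"ry":0,"rz":0}
    - {"x":0.5,"y":0.03,"z":0,"rx":0,"ry":0,"rz":0}
    - {"x":0.7,"y":0.04,"z":0,"rx":0,"ry":0,"rz":0}
    - {"x":0.87,"y":0.048,"z":0,"rx":0,"ry":0,"rz":0}
    - {"x":1,"y":0.048,"z":0,"rx":0,"ry":0,"rz":0}
    - {"x":1,"y":0.048,"z":0,"rx":0,"ry":0,"rz":0}
    - {"x":1,"y":0.048,"z":0,"rx":0,"ry":0,"rz":0}

```text
time: 23.6
eef_pos: [0.6242, -0.1656, 0.1517]
ee_rot: [[0.999, -0.041, -0.004], [-0.041, -0.999, 0.001], [-0.004, -0.001, -1.0]]
force: [-0.6, 0.1, -1.2]
finger_gap: 0.0304
grip_force: 79.8
```

Emit:
carry_out:
  series:
    - {"x":0.06,"y":0,"z":0,"rx":0,"ry":0,"rz":0}
    - {"x":0.105,"y":0,"z":0.05,"rx":0,"ry":0,"rz":0}
    - {"x":0.105,"y":0,"z":0.13,"rx":0,"ry":0,"rz":0}
    - {"x":0.105,"y":0,"z":0.21,"rx":0,"ry":0,"rz":0}
    - {"x":0.105,"y":0,"z":0.28,"rx":0,"ry":0,"rz":0}
    - {"x":0.105,"y":0,"z":0.32,"rx":0,"ry":0,"rz":0}
    - {"x":0.105,"y":0,"z":0.32,"rx":0,"ry":0,"rz":0}
    - {"x":0.105,"y":0,"z":0.32,"rx":0,"ry":0,"rz":0}

```text
time: 24.4
eef_pos: [0.6467, -0.1672, 0.0905]
ee_rot: [[0.999, -0.042, 0.0], [-0.042, -0.999, -0.0], [0.0, 0.0, -1.0]]
force: [-0.1, 0.5, -0.9]
finger_gap: 0.0302
grip_force: 79.8
```

```bash
python3 plan.py .645 -.1667 .0785 -2.4
```

```text
xyz [-0.0087 -0.0019  0.0598] r [ 0. -0. -0.] rows>= 0.2 | at [ 0.6467 -0.1672  0.0905] t 24.4 gap 0.0302 F [-0.1  0.5 -0.9]
```

Emit:
carry_out:
  series:
    - {"x":0,"y":0,"z":0.03,"rx":0,"ry":0,"rz":0}
    - {"x":0,"y":0,"z":0.055,"rx":0,"ry":0,"rz":0}
    - {"x":0,"y":0,"z":0.06,"rx":0,"ry":0,"rz":0}
    - {"x":-0.02,"y":0,"z":0.06,"rx":0,"ry":0,"rz":0}
    - {"x":-0.04,"y":0,"z":0.06,"rx":0,"ry":0,"rz":0}
    - {"x":-0.06,"y":0,"z":0.06,"rx":0,"ry":0,"rz":0}
    - {"x":-0.06,"y":0,"z":0.06,"rx":0,"ry":0,"rz":0}
    - {"x":-0.06,"y":0,"z":0.06,"rx":0,"ry":0,"rz":0}
    - {"x":-0.06,"y":0,"z":0.06,"rx":0,"ry":0,"rz":0}

```text
time: 25.3
eef_pos: [0.6352, -0.1667, 0.0786]
ee_rot: [[0.999, -0.042, 0.001], [-0.042, -0.999, -0.0], [0.001, 0.0, -1.0]]
force: [2.9, 0.1, -2.4]
finger_gap: 0.03
grip_force: 79.8
```

Emit:
carry_out:
  series:
    - {"x":-0.015,"y":0,"z":0,"rx":0,"ry":0,"rz":0}
    - {"x":-0.03,"y":0,"z":0,"rx":0,"ry":0,"rz":0}
    - {"x":-0.03,"y":0,"z":0,"rx":0,"ry":0,"rz":0}
    - {"x":-0.03,"y":0,"z":0,"rx":0,"ry":0,"rz":0}
    - {"x":-0.03,"y":0,"z":0,"rx":0,"ry":0,"rz":0}

```text
time: 25.8
eef_pos: [0.6299, -0.1665, 0.0787]
ee_rot: [[0.999, -0.042, 0.003], [-0.042, -0.999, -0.001], [0.003, 0.0, -1.0]]
force: [6.5, 1.1, -3.2]
finger_gap: 0.0303
grip_force: 79.7
```

Emit:
carry_out:
  series:
    - {"x":-0.015,"y":0,"z":0,"rx":0,"ry":0,"rz":0}
    - {"x":-0.027,"y":0,"z":0,"rx":0,"ry":0,"rz":0}
    - {"x":-0.027,"y":0,"z":0,"rx":0,"ry":0,"rz":0}
    - {"x":-0.027,"y":0,"z":0,"rx":0,"ry":0,"rz":0}
    - {"x":-0.027,"y":0,"z":0,"rx":0,"ry":0,"rz":0}

```text
time: 26.3
eef_pos: [0.6256, -0.1663, 0.0789]
ee_rot: [[0.999, -0.042, 0.005], [-0.042, -0.999, -0.001], [0.005, 0.001, -1.0]]
force: [9.2, 1.7, -4.6]
finger_gap: 0.0303
grip_force: 79.7
```

Emit:
carry_out:
  series:
    - {"x":-0.003,"y":0,"z":0.02,"rx":0,"ry":0,"rz":0}
    - {"x":-0.003,"y":0,"z":0.04,"rx":0,"ry":0,"rz":0}
    - {"x":-0.003,"y":0,"z":0.06,"rx":0,"ry":0,"rz":0}
    - {"x":-0.003,"y":0,"z":0.08,"rx":0,"ry":0,"rz":0}
    - {"x":-0.003,"y":0,"z":0.08,"rx":0,"ry":0,"rz":0}
    - {"x":-0.003,"y":0,"z":0.08,"rx":0,"ry":0,"rz":0}

```text
time: 26.9
eef_pos: [0.6261, -0.1673, 0.064]
ee_rot: [[0.999, -0.042, 0.007], [-0.042, -0.999, -0.003], [0.007, 0.002, -1.0]]
force: [8.4, -0.8, 0.3]
finger_gap: 0.0307
grip_force: 80.2
```

Emit:
carry_out:
  series:
    - {"x":0,"y":0,"z":0.02,"rx":0,"ry":0,"rz":0}
    - {"x":0,"y":0,"z":0.04,"rx":0,"ry":0,"rz":0}
    - {"x":0,"y":0,"z":0.06,"rx":0,"ry":0,"rz":0}
    - {"x":0,"y":0,"z":0.08,"rx":0,"ry":0,"rz":0}
    - {"x":0,"y":0,"z":0.1,"rx":0,"ry":0,"rz":0}
    - {"x":0,"y":0,"z":0.11,"rx":0,"ry":0,"rz":0}
    - {"x":0,"y":0,"z":0.11,"rx":0,"ry":0,"rz":0}
    - {"x":0,"y":0,"z":0.11,"rx":0,"ry":0,"rz":0}

```text
time: 27.7
eef_pos: [0.6263, -0.1674, 0.0422]
ee_rot: [[0.999, -0.042, 0.007], [-0.042, -0.999, -0.003], [0.008, 0.002, -1.0]]
force: [8.6, -0.4, 1.1]
finger_gap: 0.0307
grip_force: 80.2
```

Emit:
carry_out:
  series:
    - {"x":0,"y":0,"z":0.01,"rx":0,"ry":0,"rz":0}
    - {"x":0,"y":0,"z":0.017,"rx":0,"ry":0,"rz":0}
    - {"x":0,"y":0,"z":0.022,"rx":0,"ry":0,"rz":0}
    - {"x":0,"y":0,"z":0.022,"rx":0,"ry":0,"rz":0}
    - {"x":0,"y":0,"z":0.022,"rx":0,"ry":0,"rz":0}

```text
time: 28.2
eef_pos: [0.6266, -0.1675, 0.0386]
ee_rot: [[0.999, -0.042, 0.008], [-0.042, -0.999, -0.003], [0.008, 0.003, -1.0]]
force: [8.1, 0.6, 6.9]
finger_gap: 0.0305
grip_force: 81.2
```

Seated as before. Next: forward, release and rise.

Emit:
carry_out:
  series:
    - {"x":0.01,"y":0,"z":-0.002,"rx":0,"ry":0,"rz":0}
    - {"x":0.02,"y":0,"z":-0.002,"rx":0,"ry":0,"rz":0}
    - {"x":0.03,"y":0,"z":-0.002,"rx":0,"ry":0,"rz":0}
    - {"x":0.036,"y":0,"z":-0.002,"rx":0,"ry":0,"rz":0}
    - {"x":0.036,"y":0,"z":-0.002,"rx":0,"ry":0,"rz":0}
    - {"x":0.036,"y":0,"z":-0.002,"rx":0,"ry":0,"rz":0}

```text
time: 28.8
eef_pos: [0.63, -0.1671, 0.0382]
ee_rot: [[0.999, -0.042, 0.001], [-0.042, -0.999, -0.002], [0.001, 0.001, -1.0]]
force: [-0.5, 0.1, 9.1]
finger_gap: 0.0304
grip_force: 81.1
```

Emit:
carry_out:
  series:
    - {"x":0,"y":0,"z":0,"rx":0,"ry":0,"rz":0}
    - {"x":0,"y":0,"z":0,"rx":0,"ry":0,"rz":0}
    - {"x":0,"y":0,"z":0,"rx":0,"ry":0,"rz":0}
    - {"x":0,"y":0,"z":0,"rx":0,"ry":0,"rz":0}
  fingers: 0.1

```text
time: 29.2
eef_pos: [0.629, -0.1662, 0.0359]
ee_rot: [[0.999, -0.042, -0.001], [-0.042, -0.999, 0.0], [-0.001, -0.0, -1.0]]
force: [-0.7, -0.6, 0.5]
finger_gap: 0.047
grip_force: 0.0
```

Emit:
carry_out:
  series:
    - {"x":0,"y":0,"z":-0.1,"rx":0,"ry":0,"rz":0}
    - {"x":0,"y":0,"z":-0.25,"rx":0,"ry":0,"rz":0}
    - {"x":0,"y":0,"z":-0.4,"rx":0,"ry":0,"rz":0}
    - {"x":0,"y":0,"z":-0.6,"rx":0,"ry":0,"rz":0}
    - {"x":0,"y":0,"z":-0.8,"rx":0,"ry":0,"rz":0}
    - {"x":0,"y":0,"z":-0.8,"rx":0,"ry":0,"rz":0}
    - {"x":0,"y":0,"z":-0.8,"rx":0,"ry":0,"rz":0}

```text
time: 29.9
eef_pos: [0.6302, -0.1665, 0.1974]
ee_rot: [[0.999, -0.042, 0.002], [-0.042, -0.999, -0.001], [0.002, 0.001, -1.0]]
force: [-0.1, 0.6, -0.8]
finger_gap: 0.0468
grip_force: 0.0
```

```bash
python3 - <<'E'
from plan import *
go([.46,-.2,.2],0)
t=cv2.imread("pics/top0.png")[160:225,425:470]; v=t.max(2)
print("\n".join(" ".join("%3d"%x for x in r) for r in v[10:60:1,0:42:1]))
E
```

```text
xyz [-0.843   0.203  -0.0146] r [ 0.0001 -0.0003 -0.0067] rows>= 3.5 | at [ 0.6302 -0.1665  0.1974] t 29.9 gap 0.0468 F [-0.1  0.6 -0.8]
171 170 169 170 171 171 172 172 171 171 170 171 174 170 170 170 171 171 171 170 170 172 172 171 170 172 170 171 172 171 169 169 171 170 171 171 170 171 170 172 171 171
172 171 172 170 170 169 169 171 171 171 171 170 170 170 171 172 172 169 171 171 171 169 170 170 170 169 172 170 169 171 171 171 171 170 170 170 171 172 171 170 169 170
171 170 171 171 172 171 169 169 171 170 172 171 171 170 171 171 172 170 169 171 170 170 171 171 172 169 171 170 170 172 171 172 171 169 170 172 171 171 171 171 171 169
173 171 171 170 170 169 173 171 170 169 170 171 171 172 172 170 171 171 170 171 170 170 170 171 172 171 170 171 171 169 170 169 171 170 171 171 170 171 169 170 170 172
171 171 170 170 171 171 170 170 171 171 170 170 170 172 170 170 171 172 169 172 171 172 171 169 172 170 169 171 171 169 169 171 169 171 170 170 171 171 172 169 170 172
172 172 171 172 172 168 170 170 170 170 171 171 169 171 169 170 171 173 170 171 171 170 171 170 159 172 172 170 171 171 171
[... 6736 characters left out ...]
 169 171 173 171 169 171 171
171 171 170 172 169 171 170 170 171 171 172 169 172 170 171 171 172 172 171 168  94  85 155 164 139 104  94  91  83 133 159 156 139 172 171 170 170 172 170 170 170 171
171 171 170 172 170 170 172 170 171 170 172 169 171 171 170 171 170 170 173 170 119  76 109 113 110  70  60  49  73 137 161 154 138 173 171 171 168 169 170 171 170 172
171 171 171 170 171 172 169 171 169 172 169 171 172 172 171 171 172 170 173 172 170 103  66  91  62  53  54  55  72 135 160 154 160 173 170 171 171 170 170 169 171 171
171 173 170 173 171 171 171 171 170 170 171 170 170 169 171 172 169 170 169 171 171 121  76  64  54  57  58  58  74 108 160 151 172 171 170 171 170 172 171 171 170 172
```

```bash
python3 - <<'E'
from plan import *
c=onz("top",449.7,190.9,.085); print('rim',c)
for p in [(454.3,210.5),(455.3,222.5)]: print('up',onz("top",*p,.07))
for p in [(446.5,210.5),(448.8,222.5)]: print('low',onz("top",*p,.02))
t=cv2.imread("pics/top0.png").max(2); print(t[222:238,440:462])
E
```

```text
rim [ 0.44491481 -0.36225619  0.085     ]
up [ 0.39833317 -0.37557296  0.07      ]
up [ 0.3684537 -0.3759245  0.07     ]
low [ 0.40582581 -0.37340051  0.02      ]
low [ 0.37424698 -0.37726795  0.02      ]
[[171 171 171 170 171 172 171 176 176 177 174 176 174 172 170 173 171 169
  171 171 171 171]
 [170 172 170 172 170 169 170 170 169 171 170 171 171 171 170 170 172 171
  173 169 170 172]
 [170 170 170 171 171 170 171 169 172 171 170 169 170 171 171 170 171 171
  172 171 170 168]
 [171 171 171 171 171 171 168 170 172 170 171 170 170 168 170 170 169 169
  170 171 172 172]
 [171 171 172 170 170 170 171 171 172 170 172 170 170 170 170 170 171 171
  171 169 171 172]
 [172 170 171 170 170 171 170 170 172 170 171 171 171 173 170 172 171 170
  171 170 170 171]
 [170 170 169 172 170 173 171 170 170 171 170 169 170 171 170 170 172 171
  170 171 170 170]
 [171 171 172 171 169 170 169 172 171 170 170 170 172 171 169 169 172 172
  171 171 172 170]
 [172 172 170 170 170 172 170 169 171 169 169 170 169 171 171 170 170 168
  170 171 170 172]
 [170 171 169 171 171 171 171 171 170 169 172 171 169 172 170 171 172 171
  172 170 170 170]
 [171 169 171 173 170 171 171 170 170 172 170 170 170 171 170 170 171 170
  170 171 171 171]
 [172 171 172 170 171 171 172 169 169 172 171 171 171 171 171 169 170 171
  170 171 170 171]
 [170 171 170 171 171 171 169 170 171 170 171 170 172 171 170 170 171 170
  172 173 169 171]
 [172 170 173 170 171 171 170 172 171 172 170 170 170 169 171 171 170 171
  171 170 169 170]
 [170 169 171 172 170 171 169 171 170 172 170 170 171 171 169 171 170 171
  171 169 169 170]
 [171 172 171 170 170 172 171 172 171 171 172 172 171 171 170 172 170 170
  171 171 172 172]]
```

```bash
python3 - <<'E'
from plan import *
print('tube',onz("top",426.4,118.3,.14).round(3)); 
print('pink',onz("top",421,243,.085).round(3),'orange',onz("top",499,205,.085).round(3),onz("top",491,228,.07).round(3))
go([.3804,-.3755,.2],11.5)
E
```

```text
tube [ 0.611 -0.299  0.14 ]
pink [ 0.318 -0.285  0.085] orange [ 0.409 -0.48   0.085] [ 0.354 -0.462  0.07 ]
xyz [-1.2038  1.0964 -0.0146] r [ 0.0002 -0.0003 -0.0386] rows>= 6.5 | at [ 0.6302 -0.1665  0.1974] t 29.9 gap 0.0468 F [-0.1  0.6 -0.8]
```

Emit:
carry_out:
  series:
    - {"x":-0.2,"y":0,"z":0,"rx":0,"ry":0,"rz":0}
    - {"x":-0.4,"y":0.07,"z":0,"rx":0,"ry":0,"rz":-0.01}
    - {"x":-0.6,"y":0.2,"z":0,"rx":0,"ry":0,"rz":-0.02}
    - {"x":-0.8,"y":0.35,"z":0,"rx":0,"ry":0,"rz":-0.03}
    - {"x":-0.95,"y":0.5,"z":0,"rx":0,"ry":0,"rz":-0.039}
    - {"x":-1,"y":0.66,"z":0,"rx":0,"ry":0,"rz":-0.039}
    - {"x":-1,"y":0.8,"z":0,"rx":0,"ry":0,"rz":-0.039}
    - {"x":-1,"y":0.8,"z":0,"rx":0,"ry":0,"rz":-0.039}
    - {"x":-1,"y":0.8,"z":0,"rx":0,"ry":0,"rz":-0.039}
  fingers: 0.3

```text
time: 30.8
eef_pos: [0.4221, -0.3172, 0.1947]
ee_rot: [[0.98, 0.2, -0.002], [0.2, -0.98, 0.003], [-0.002, -0.003, -1.0]]
force: [-1.0, 0.8, -0.6]
finger_gap: 0.0555
grip_force: 0.0
```

```bash
python3 plan.py .3804 -.3755 .036 11.5
```

```text
xyz [-0.2611  0.2465  0.7933] r [-0.0005  0.0003  0.0001] rows>= 3.5 | at [ 0.4221 -0.3172  0.1947] t 30.8 gap 0.0555 F [-1.   0.8 -0.6]
```

Emit:
carry_out:
  series:
    - {"x":-0.13,"y":0.12,"z":0,"rx":0,"ry":0,"rz":0}
    - {"x":-0.26,"y":0.245,"z":0,"rx":0,"ry":0,"rz":0}
    - {"x":-0.26,"y":0.245,"z":0,"rx":0,"ry":0,"rz":0}
    - {"x":-0.26,"y":0.245,"z":0.15,"rx":0,"ry":0,"rz":0}
    - {"x":-0.26,"y":0.245,"z":0.28,"rx":0,"ry":0,"rz":0}
    - {"x":-0.26,"y":0.245,"z":0.28,"rx":0,"ry":0,"rz":0}
    - {"x":-0.26,"y":0.245,"z":0.28,"rx":0,"ry":0,"rz":0}

```text
time: 31.5
eef_pos: [0.3822, -0.3745, 0.1399]
ee_rot: [[0.979, 0.203, -0.001], [0.203, -0.979, 0.002], [-0.001, -0.002, -1.0]]
force: [0.2, 0.2, 0.2]
finger_gap: 0.0557
grip_force: 0.0
```

```bash
python3 - <<'E'
from plan import *
go([.3804,-.3755,.036],11.5)
t=snap("top","y2.png")[:,:,::-1]; s=snap("side","z2.png")[:,:,::-1]
f=lambda im,x,y,w,h:cv2.convertScaleAbs(cv2.resize(im[y:y+h,x:x+w],(400,400),interpolation=cv2.INTER_CUBIC),alpha=1.3)
cv2.imwrite("pics/d6.png",np.hstack([f(s,345,185,100,100),f(t,290,90,100,100)]))
for z in (.03,.05,.07): print(proj("side",[.3804,-.3755,z]).round(1))
E
```

```text
xyz [-0.0092  0.0043  0.5196] r [-0.0004  0.0002  0.0005] rows>= 2.1 | at [ 0.3822 -0.3745  0.1399] t 31.5 gap 0.0557 F [0.2 0.2 0.2]
[385.9 279.5]
[386.7 275.8]
[387.5 272. ]
```

View pics/d6.png

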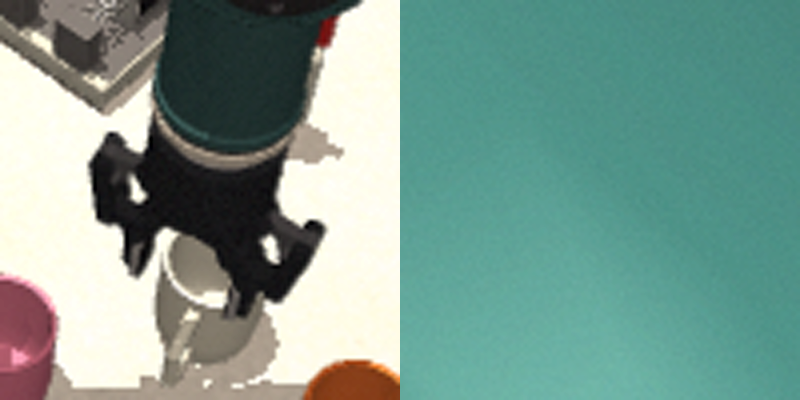

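The white mug's handle (side crop ~(178,360)) lies below and between the fingers; lower and grip.

Emit:
carry_out:
  series:
    - {"x":0,"y":0.006,"z":0.1,"rx":0,"ry":0,"rz":0}
    - {"x":0,"y":0.006,"z":0.22,"rx":0,"ry":0,"rz":0}
    - {"x":0,"y":0.006,"z":0.34,"rx":0,"ry":0,"rz":0}
    - {"x":0,"y":0.006,"z":0.45,"rx":0,"ry":0,"rz":0}
    - {"x":0,"y":0.006,"z":0.52,"rx":0,"ry":0,"rz":0}
    - {"x":0,"y":0.006,"z":0.52,"rx":0,"ry":0,"rz":0}
    - {"x":0,"y":0.006,"z":0.52,"rx":0,"ry":0,"rz":0}

```text
time: 32.3
eef_pos: [0.383, -0.378, 0.0373]
ee_rot: [[0.979, 0.202, 0.001], [0.202, -0.979, -0.001], [0.001, 0.001, -1.0]]
force: [-0.1, 0.4, 0.6]
finger_gap: 0.055
grip_force: 0.0
```

Emit:
carry_out:
  series:
    - {"x":0,"y":0,"z":0,"rx":0,"ry":0,"rz":0}
    - {"x":0,"y":0,"z":0,"rx":0,"ry":0,"rz":0}
    - {"x":0,"y":0,"z":0,"rx":0,"ry":0,"rz":0}
    - {"x":0,"y":0,"z":0,"rx":0,"ry":0,"rz":0}
    - {"x":0,"y":0,"z":0,"rx":0,"ry":0,"rz":0}
    - {"x":0,"y":0,"z":0,"rx":0,"ry":0,"rz":0}
    - {"x":0,"y":0,"z":0,"rx":0,"ry":0,"rz":0}
    - {"x":0,"y":0,"z":0,"rx":0,"ry":0,"rz":0}
  fingers: -1
  newtons: 110

```text
time: 33.1
eef_pos: [0.3826, -0.3778, 0.0372]
ee_rot: [[0.979, 0.202, 0.001], [0.202, -0.979, -0.001], [0.0, 0.001, -1.0]]
force: [-0.3, 1.3, 7.2]
finger_gap: 0.0081
grip_force: 107.3
```

Emit:
carry_out:
  series:
    - {"x":0,"y":0,"z":-0.1,"rx":0,"ry":0,"rz":0}
    - {"x":0,"y":0,"z":-0.25,"rx":0,"ry":0,"rz":0}
    - {"x":0,"y":0,"z":-0.45,"rx":0,"ry":0,"rz":0}
    - {"x":0,"y":0,"z":-0.65,"rx":0,"ry":0,"rz":0}
    - {"x":0,"y":0,"z":-0.85,"rx":0,"ry":0,"rz":0}
    - {"x":0,"y":0,"z":-0.85,"rx":0,"ry":0,"rz":0}
    - {"x":0,"y":0,"z":-0.85,"rx":0,"ry":0,"rz":0}

```text
time: 33.8
eef_pos: [0.3824, -0.3776, 0.2069]
ee_rot: [[0.979, 0.202, 0.001], [0.202, -0.979, -0.001], [0.001, 0.002, -1.0]]
force: [-0.1, 0.5, -2.9]
finger_gap: 0.0078
grip_force: 107.5
```

```bash
python3 - <<'E'
from plan import *
for yaw in(-20,-40): 
    a=np.radians(yaw); go([.629-.066*np.cos(a),.060-.066*np.sin(a),.2],yaw)
print(np.round(manip.sense()["q"],2))
E
```

```text
xyz [ 1.3679 -2.0675  0.0321] r [ 0.0002 -0.0001  0.0879] rows>= 9.9 | at [ 0.3824 -0.3776  0.2069] t 33.8 gap 0.0078 F [-0.1  0.5 -2.9]
xyz [ 1.4441 -2.1531  0.032 ] r [ 0.0002 -0.0002  0.1434] rows>= 10.4 | at [ 0.3824 -0.3776  0.2069] t 33.8 gap 0.0078 F [-0.1  0.5 -2.9]
[-0.91  0.29  1.68 -0.    1.17  0.46]
```

The white mug is held. I'll carry it to the platter with the handle turned away from the button.

Emit:
carry_out:
  series:
    - {"x":0.07,"y":-0.1,"z":0,"rx":0,"ry":0,"rz":0.008}
    - {"x":0.16,"y":-0.24,"z":0,"rx":0,"ry":0,"rz":0.02}
    - {"x":0.27,"y":-0.4,"z":0,"rx":0,"ry":0,"rz":0.035}
    - {"x":0.38,"y":-0.56,"z":0,"rx":0,"ry":0,"rz":0.05}
    - {"x":0.49,"y":-0.72,"z":0,"rx":0,"ry":0,"rz":0.065}
    - {"x":0.6,"y":-0.88,"z":0,"rx":0,"ry":0,"rz":0.08}
    - {"x":0.68,"y":-1,"z":0,"rx":0,"ry":0,"rz":0.09}
    - {"x":0.68,"y":-1,"z":0,"rx":0,"ry":0,"rz":0.09}
    - {"x":0.68,"y":-1,"z":0,"rx":0,"ry":0,"rz":0.09}

```text
time: 34.7
eef_pos: [0.4739, -0.153, 0.2044]
ee_rot: [[0.936, -0.352, -0.004], [-0.352, -0.936, 0.001], [-0.004, 0.0, -1.0]]
force: [-0.4, -0.1, -2.4]
finger_gap: 0.0073
grip_force: 107.7
```

```bash
python3 plan.py .5769 .1013 .2 -40
```

```text
xyz [ 0.0343 -1.3717  0.0216] r [0.0001 0.0007 0.0538] rows>= 5.5 | at [ 0.4739 -0.153   0.2044] t 34.7 gap 0.0073 F [-0.4 -0.1 -2.4]
```

Emit:
carry_out:
  series:
    - {"x":0,"y":-0.1,"z":0,"rx":0,"ry":0,"rz":0.008}
    - {"x":0.01,"y":-0.24,"z":0,"rx":0,"ry":0,"rz":0.016}
    - {"x":0.015,"y":-0.4,"z":0,"rx":0,"ry":0,"rz":0.024}
    - {"x":0.02,"y":-0.56,"z":0,"rx":0,"ry":0,"rz":0.032}
    - {"x":0.02,"y":-0.72,"z":0,"rx":0,"ry":0,"rz":0.04}
    - {"x":0.025,"y":-0.88,"z":0,"rx":0,"ry":0,"rz":0.048}
    - {"x":0.03,"y":-1,"z":0,"rx":0,"ry":0,"rz":0.054}
    - {"x":0.03,"y":-1,"z":0,"rx":0,"ry":0,"rz":0.054}
    - {"x":0.03,"y":-1,"z":0,"rx":0,"ry":0,"rz":0.054}

```text
time: 35.6
eef_pos: [0.5511, 0.0299, 0.2052]
ee_rot: [[0.764, -0.645, -0.002], [-0.645, -0.764, -0.001], [-0.001, 0.002, -1.0]]
force: [-0.4, 0.1, -2.5]
finger_gap: 0.0076
grip_force: 107.9
```

```bash
python3 plan.py .5769 .1013 .0845 -40
```

```text
xyz [-0.1307 -0.3574  0.6028] r [ 0.0003  0.0002 -0.0004] rows>= 2.9 | at [0.5511 0.0299 0.2052] t 35.6 gap 0.0076 F [-0.4  0.1 -2.5]
```

Emit:
carry_out:
  series:
    - {"x":-0.06,"y":-0.15,"z":0.03,"rx":0,"ry":0,"rz":0}
    - {"x":-0.131,"y":-0.3,"z":0.06,"rx":0,"ry":0,"rz":0}
    - {"x":-0.131,"y":-0.357,"z":0.15,"rx":0,"ry":0,"rz":0}
    - {"x":-0.131,"y":-0.357,"z":0.27,"rx":0,"ry":0,"rz":0}
    - {"x":-0.131,"y":-0.357,"z":0.39,"rx":0,"ry":0,"rz":0}
    - {"x":-0.131,"y":-0.357,"z":0.48,"rx":0,"ry":0,"rz":0}
    - {"x":-0.131,"y":-0.357,"z":0.54,"rx":0,"ry":0,"rz":0}
    - {"x":-0.131,"y":-0.357,"z":0.56,"rx":0,"ry":0,"rz":0}
    - {"x":-0.131,"y":-0.357,"z":0.56,"rx":0,"ry":0,"rz":0}
    - {"x":-0.131,"y":-0.357,"z":0.56,"rx":0,"ry":0,"rz":0}

```text
time: 36.6
eef_pos: [0.5786, 0.1018, 0.0951]
ee_rot: [[0.763, -0.646, 0.001], [-0.646, -0.763, -0.0], [0.001, -0.001, -1.0]]
force: [0.9, -0.3, -3.0]
finger_gap: 0.0074
grip_force: 108.0
```

```bash
python3 plan.py .5769 .1013 .0835 -40
```

```text
xyz [-0.0049  0.0074  0.0579] r [-0.0001 -0.0002 -0.0006] rows>= 0.2 | at [0.5786 0.1018 0.0951] t 36.6 gap 0.0074 F [ 0.9 -0.3 -3. ]
```

Emit:
carry_out:
  series:
    - {"x":-0.005,"y":0.007,"z":0.03,"rx":0,"ry":0,"rz":0}
    - {"x":-0.005,"y":0.007,"z":0.045,"rx":0,"ry":0,"rz":0}
    - {"x":-0.005,"y":0.007,"z":0.055,"rx":0,"ry":0,"rz":0}
    - {"x":-0.005,"y":0.007,"z":0.06,"rx":0,"ry":0,"rz":0}
    - {"x":-0.005,"y":0.007,"z":0.06,"rx":0,"ry":0,"rz":0}

```text
time: 37.1
eef_pos: [0.5764, 0.1021, 0.0833]
ee_rot: [[0.764, -0.645, 0.001], [-0.645, -0.764, 0.0], [0.001, -0.001, -1.0]]
force: [-2.0, 0.7, 4.3]
finger_gap: 0.0076
grip_force: 109.4
```

Emit:
carry_out:
  series:
    - {"x":0,"y":0,"z":0,"rx":0,"ry":0,"rz":0}
    - {"x":0,"y":0,"z":0,"rx":0,"ry":0,"rz":0}
    - {"x":0,"y":0,"z":0,"rx":0,"ry":0,"rz":0}
    - {"x":0,"y":0,"z":0,"rx":0,"ry":0,"rz":0}
    - {"x":0,"y":0,"z":0,"rx":0,"ry":0,"rz":0}
  fingers: 0

```text
time: 37.6
eef_pos: [0.5762, 0.1017, 0.0822]
ee_rot: [[0.764, -0.646, -0.0], [-0.646, -0.764, -0.0], [0.0, 0.0, -1.0]]
force: [0.5, 0.0, 0.1]
finger_gap: 0.0423
grip_force: 0.0
```

Emit:
carry_out:
  series:
    - {"x":0,"y":0,"z":-0.1,"rx":0,"ry":0,"rz":0}
    - {"x":0,"y":0,"z":-0.25,"rx":0,"ry":0,"rz":0}
    - {"x":0,"y":0,"z":-0.45,"rx":0,"ry":0,"rz":0}
    - {"x":-0.2,"y":0,"z":-0.6,"rx":0,"ry":0,"rz":0}
    - {"x":-0.4,"y":0,"z":-0.6,"rx":0,"ry":0,"rz":0}
    - {"x":-0.6,"y":0,"z":-0.6,"rx":0,"ry":0,"rz":0}
    - {"x":-0.8,"y":0,"z":-0.6,"rx":0,"ry":0,"rz":0}
    - {"x":-0.8,"y":0,"z":-0.6,"rx":0,"ry":0,"rz":0}
    - {"x":-0.8,"y":0,"z":-0.6,"rx":0,"ry":0,"rz":0}

```text
time: 38.5
eef_pos: [0.4536, 0.2055, 0.2025]
ee_rot: [[0.765, -0.644, 0.001], [-0.644, -0.765, -0.0], [0.001, -0.0, -1.0]]
force: [0.1, -1.3, 0.3]
finger_gap: 0.043
grip_force: 0.0
```

```bash
python3 - <<'E'
from plan import *
go([.575,.004,.12],0)
t=snap("top","y3.png")[:,:,::-1]; s=snap("side","z3.png")[:,:,::-1]
f=lambda im,x,y,w,h:cv2.convertScaleAbs(cv2.resize(im[y:y+h,x:x+w],(400,400),interpolation=cv2.INTER_CUBIC),alpha=1.0)
a=f(s,270,105,130,130);b=f(t,250,80,130,130)
c=lambda im,x,y:cv2.resize(im[y:y+40,x:x+80],(400,200),interpolation=cv2.INTER_CUBIC)
cv2.imwrite("pics/d7.png",np.vstack([np.hstack([a,b]),np.hstack([c(t,240,95),c(t,310,95)])]))
E
```

```text
xyz [1.113  0.3798 0.4129] r [ 0.000e+00 -1.000e-04 -1.114e-01] rows>= 5.0 | at [0.4536 0.2055 0.2025] t 38.5 gap 0.043 F [ 0.1 -1.3  0.3]
```

View pics/d7.png

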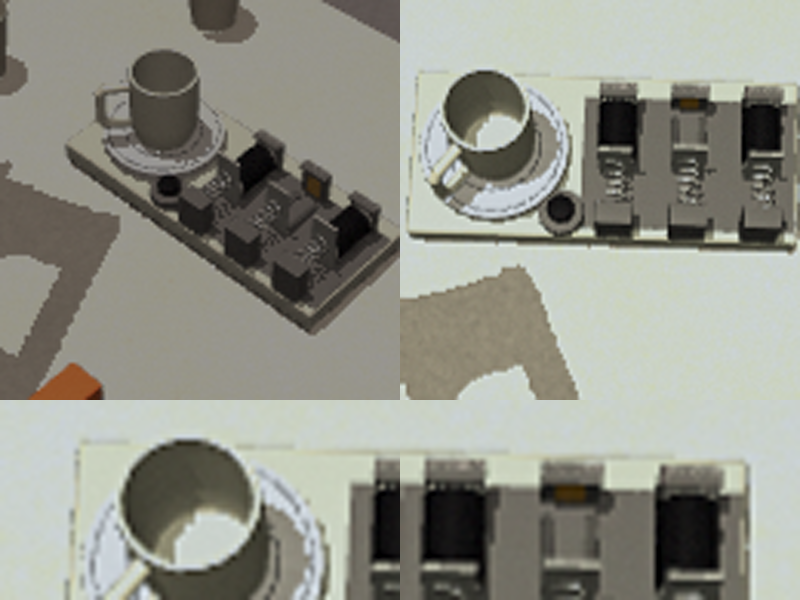

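All placed: cells under the lips in bays 1 and 3, white mug near the platter's centre with its handle away from the button, and bystanders standing. Next I'll triangulate the button and check the mug offset by numbers.

```bash
python3 - <<'E'
from plan import *
print(tri(("top",302.0,147.6),("side",324.6,164.5)),onz("top",302,147.6,.045))
print('white rim',onz("top",278,115.5,.131).round(4))
go([.5,-.02,.2],47,15)
E
```

```text
(array([0.57047545, 0.00396799, 0.04936599]), np.float64(0.00023561981476103865)) [0.57203286 0.00416851 0.045     ]
white rim [0.6252 0.0577 0.131 ]
xyz [0.8973 0.7131 0.0129] r [ 0.0317  0.0331 -0.2407] rows>= 10.3 | at [0.455  0.2048 0.2025] t 38.6 gap 0.043 F [ 0.6 -0.   0.3]
```

Emit:
carry_out:
  series:
    - {"x":0.08,"y":0.07,"z":0,"rx":0.003,"ry":0.003,"rz":-0.022}
    - {"x":0.18,"y":0.15,"z":0,"rx":0.006,"ry":0.006,"rz":-0.045}
    - {"x":0.28,"y":0.23,"z":0,"rx":0.009,"ry":0.009,"rz":-0.067}
    - {"x":0.38,"y":0.31,"z":0,"rx":0.012,"ry":0.012,"rz":-0.09}
    - {"x":0.48,"y":0.39,"z":0,"rx":0.015,"ry":0.015,"rz":-0.112}
    - {"x":0.58,"y":0.47,"z":0,"rx":0.018,"ry":0.018,"rz":-0.135}
    - {"x":0.68,"y":0.55,"z":0,"rx":0.021,"ry":0.021,"rz":-0.157}
    - {"x":0.78,"y":0.63,"z":0,"rx":0.024,"ry":0.024,"rz":-0.18}
    - {"x":0.88,"y":0.71,"z":0,"rx":0.027,"ry":0.027,"rz":-0.2}
    - {"x":0.9,"y":0.713,"z":0.013,"rx":0.03,"ry":0.031,"rz":-0.222}
  fingers: -1
  newtons: 60

```text
time: 39.6
eef_pos: [0.5014, -0.024, 0.2002]
ee_rot: [[0.77, 0.612, 0.178], [0.591, -0.79, 0.161], [0.24, -0.019, -0.971]]
force: [0.0, 1.0, -0.3]
finger_gap: 0.0001
grip_force: 0.0
```

Emit:
carry_out:
  series:
    - {"x":0,"y":0,"z":0,"rx":0,"ry":0,"rz":0}
    - {"x":0,"y":0,"z":0,"rx":0,"ry":0,"rz":0}

```text
time: 39.8
eef_pos: [0.4995, -0.0211, 0.1995]
ee_rot: [[0.777, 0.605, 0.174], [0.583, -0.796, 0.162], [0.237, -0.024, -0.971]]
force: [-0.6, -0.0, 0.0]
finger_gap: -0.0003
grip_force: 0.0
```

```bash
python3 plan.py .572 .004 .09 47 15
```

```text
xyz [0.2251 0.1327 0.6151] r [ 0.003   0.0033 -0.0272] rows>= 2.7 | at [ 0.4995 -0.0211  0.1995] t 39.8 gap -0.0003 F [-0.6 -0.   0. ]
```

Emit:
carry_out:
  series:
    - {"x":0.06,"y":0.03,"z":0.12,"rx":0.003,"ry":0.003,"rz":-0.022}
    - {"x":0.11,"y":0.06,"z":0.26,"rx":0.003,"ry":0.003,"rz":-0.027}
    - {"x":0.16,"y":0.09,"z":0.42,"rx":0.003,"ry":0.003,"rz":-0.027}
    - {"x":0.2,"y":0.115,"z":0.54,"rx":0.003,"ry":0.003,"rz":-0.027}
    - {"x":0.225,"y":0.133,"z":0.615,"rx":0.003,"ry":0.003,"rz":-0.027}
    - {"x":0.225,"y":0.133,"z":0.615,"rx":0.003,"ry":0.003,"rz":-0.027}
    - {"x":0.225,"y":0.133,"z":0.615,"rx":0.003,"ry":0.003,"rz":-0.027}

```text
time: 40.5
eef_pos: [0.5715, 0.0063, 0.0904]
ee_rot: [[0.655, 0.735, 0.174], [0.71, -0.678, 0.189], [0.257, -0.0, -0.966]]
force: [-0.1, 1.0, 0.4]
finger_gap: 0.0003
grip_force: 0.0
```

```bash
python3 plan.py .572 .004 .054 47 15;python3 plan.py .572 .004 .034 47 15
```

```text
xyz [-0.0534  0.0095  0.174 ] r [-0.0002  0.0002  0.0008] rows>= 0.7 | at [0.5715 0.0063 0.0904] t 40.5 gap 0.0003 F [-0.1  1.   0.4]
xyz [-0.0792  0.0095  0.2707] r [-0.0002  0.0002  0.0008] rows>= 1.1 | at [0.5715 0.0063 0.0904] t 40.5 gap 0.0003 F [-0.1  1.   0.4]
```

Emit:
carry_out:
  series:
    - {"x":-0.02,"y":0.009,"z":0.07,"rx":0,"ry":0,"rz":0}
    - {"x":-0.04,"y":0.009,"z":0.13,"rx":0,"ry":0,"rz":0}
    - {"x":-0.053,"y":0.009,"z":0.174,"rx":0,"ry":0,"rz":0}
    - {"x":-0.053,"y":0.009,"z":0.174,"rx":0,"ry":0,"rz":0}
    - {"x":-0.053,"y":0.009,"z":0.174,"rx":0,"ry":0,"rz":0}

```text
time: 41.0
eef_pos: [0.5719, 0.0033, 0.0541]
ee_rot: [[0.655, 0.735, 0.175], [0.71, -0.678, 0.189], [0.258, 0.0, -0.966]]
force: [-1.1, -0.2, 0.1]
finger_gap: 0.0
grip_force: 0.3
```

Emit:
carry_out:
  series:
    - {"x":-0.004,"y":0,"z":0.015,"rx":0,"ry":0,"rz":0}
    - {"x":-0.008,"y":0,"z":0.03,"rx":0,"ry":0,"rz":0}
    - {"x":-0.012,"y":0,"z":0.044,"rx":0,"ry":0,"rz":0}
    - {"x":-0.012,"y":0,"z":0.044,"rx":0,"ry":0,"rz":0}
    - {"x":-0.012,"y":0,"z":0.044,"rx":0,"ry":0,"rz":0}

```text
time: 41.5
eef_pos: [0.5727, 0.0032, 0.0471]
ee_rot: [[0.654, 0.736, 0.177], [0.711, -0.677, 0.189], [0.26, 0.002, -0.966]]
force: [-9.8, -1.7, 27.2]
finger_gap: -0.0001
grip_force: 13.4
```

27 N is more than the button's 5 N: either bottomed out or the low finger edge is on the collar. I'll lift, shift so the low edge is central, and press in steps to see the force profile.

Emit:
carry_out:
  series:
    - {"x":0.012,"y":0,"z":-0.044,"rx":0,"ry":0,"rz":0}
    - {"x":0.038,"y":0,"z":-0.036,"rx":0,"ry":0,"rz":0}
    - {"x":0.038,"y":0,"z":-0.036,"rx":0,"ry":0,"rz":0}
    - {"x":0.038,"y":0,"z":-0.036,"rx":0,"ry":0,"rz":0}

```text
time: 41.9
eef_pos: [0.5768, 0.0073, 0.0536]
ee_rot: [[0.654, 0.736, 0.176], [0.711, -0.677, 0.189], [0.258, 0.002, -0.966]]
force: [2.2, 1.0, 1.9]
finger_gap: 0.0004
grip_force: 0.8
```

Emit:
carry_out:
  series:
    - {"x":-0.003,"y":0,"z":0.01,"rx":0,"ry":0,"rz":0}
    - {"x":-0.006,"y":0,"z":0.022,"rx":0,"ry":0,"rz":0}
    - {"x":-0.006,"y":0,"z":0.022,"rx":0,"ry":0,"rz":0}

```text
time: 42.2
eef_pos: [0.5767, 0.0072, 0.0491]
ee_rot: [[0.655, 0.735, 0.177], [0.71, -0.678, 0.189], [0.259, 0.002, -0.966]]
force: [3.3, 2.0, 3.3]
finger_gap: 0.0001
grip_force: 2.0
```

Emit:
carry_out:
  series:
    - {"x":-0.003,"y":0,"z":0.01,"rx":0,"ry":0,"rz":0}
    - {"x":-0.003,"y":0,"z":0.01,"rx":0,"ry":0,"rz":0}
    - {"x":-0.003,"y":0,"z":0.01,"rx":0,"ry":0,"rz":0}

```text
time: 42.5
eef_pos: [0.5768, 0.0072, 0.0478]
ee_rot: [[0.654, 0.735, 0.177], [0.71, -0.678, 0.189], [0.259, 0.002, -0.966]]
force: [1.0, 0.7, 7.8]
finger_gap: 0.0002
grip_force: 4.0
```

Emit:
carry_out:
  series:
    - {"x":-0.003,"y":0,"z":0.01,"rx":0,"ry":0,"rz":0}
    - {"x":-0.003,"y":0,"z":0.01,"rx":0,"ry":0,"rz":0}
    - {"x":-0.003,"y":0,"z":0.01,"rx":0,"ry":0,"rz":0}

```text
time: 42.8
eef_pos: [0.577, 0.0072, 0.0472]
ee_rot: [[0.654, 0.735, 0.178], [0.711, -0.678, 0.189], [0.26, 0.003, -0.966]]
force: [-3.2, 2.0, 25.4]
finger_gap: 0.0002
grip_force: 12.3
```

Emit:
carry_out:
  series:
    - {"x":-0.003,"y":0,"z":0.01,"rx":0,"ry":0,"rz":0}
    - {"x":-0.003,"y":0,"z":0.01,"rx":0,"ry":0,"rz":0}
    - {"x":-0.003,"y":0,"z":0.01,"rx":0,"ry":0,"rz":0}

```text
time: 43.1
eef_pos: [0.5771, 0.0072, 0.0467]
ee_rot: [[0.653, 0.735, 0.18], [0.711, -0.678, 0.19], [0.261, 0.004, -0.965]]
force: [-9.2, 0.4, 41.9]
finger_gap: -0.0002
grip_force: 21.0
```

Soft spring from ~53.6 mm down to 47.5 mm (6 mm travel), then a hard stop, so the button is fully down. I'll let go and retreat.

Emit:
carry_out:
  series:
    - {"x":0.01,"y":0,"z":-0.04,"rx":0,"ry":0,"rz":0}
    - {"x":0.01,"y":0,"z":-0.14,"rx":0,"ry":0,"rz":0}
    - {"x":0,"y":0,"z":-0.3,"rx":0,"ry":0,"rz":0}
    - {"x":-0.1,"y":0,"z":-0.5,"rx":0,"ry":0,"rz":0}
    - {"x":-0.3,"y":0,"z":-0.6,"rx":0,"ry":0,"rz":0}
    - {"x":-0.5,"y":0,"z":-0.6,"rx":0,"ry":0,"rz":0}
    - {"x":-0.7,"y":0,"z":-0.6,"rx":0,"ry":0,"rz":0}
    - {"x":-0.7,"y":0,"z":-0.6,"rx":0,"ry":0,"rz":0}
    - {"x":-0.7,"y":0,"z":-0.6,"rx":0,"ry":0,"rz":0}

```text
time: 44.0
eef_pos: [0.462, -0.1152, 0.1222]
ee_rot: [[0.657, 0.734, 0.174], [0.709, -0.679, 0.19], [0.258, -0.001, -0.966]]
force: [1.0, 0.3, 0.3]
finger_gap: -0.0002
grip_force: 0.0
```

```bash
python3 - <<'E'
from plan import *
t=snap("top","y4.png")[:,:,::-1]; a=cv2.imread("pics/y3.png"); d=cv2.absdiff(t,a).max(2)
# compare with picture before the press: mug/platter, cells, cup, tube regions
for n,(x,y,w,h) in dict(mug=(250,95,50,60),bays=(308,100,75,60),button=(293,140,18,16),cup=(160,115,45,40),tube=(405,105,40,40)).items():
    print(n,(d[y:y+h,x:x+w]>25).sum())
hsv=cv2.cvtColor(t,cv2.COLOR_BGR2HSV); g=(hsv[...,0]>40)&(hsv[...,0]<85)&(hsv[...,1]>90); m=np.zeros_like(g); m[150:240,130:220]=g[150:240,130:220]; p=np.argwhere(m); print('green px',p.min(0),p.max(0)); print(manip.sense()["time"],manip.sense()["eef_pos"])
E
```

```text
mug 2864
bays 3579
button 212
cup 1700
tube 1532
green px [170 130] [239 197]
44.05 [ 0.4628635  -0.11487767  0.12246954]
```

```bash
python3 - <<'E'
import cv2,numpy as np
t=cv2.imread("pics/y4.png",0);a=cv2.imread("pics/y3.png",0)
print(np.median(t),np.median(a),t[300:320,560:580].mean(),a[300:320,560:580].mean())
for n,(x,y,w,h) in dict(mug=(252,95,48,58),bays=(310,100,70,58),cup=(165,115,40,38),tube=(407,108,35,34),board=(140,160,65,65)).items():
    r=cv2.matchTemplate(t[y-8:y+h+8,x-8:x+w+8],a[y:y+h,x:x+w],cv2.TM_CCOEFF_NORMED); _,v,_,l=cv2.minMaxLoc(r); print(n,round(v,3),(l[0]-8,l[1]-8))
E
```

```text
101.0 132.0 86.53 62.705
mug 0.995 (0, 0)
bays 0.95 (0, 0)
cup 0.675 (4, -6)
tube 0.567 (2, -2)
board 0.468 (7, 8)
```

```bash
python3 - <<'E'
import cv2,numpy as np
from h import *
t=cv2.imread("pics/y4.png",0);o=cv2.imread("pics/top0.png",0)
zs=snap("side","z4.png"); s=cv2.imread("pics/z4.png",0); so=cv2.imread("pics/side0.png",0)
for n,T,O,(x,y,w,h) in [("cup",t,o,(165,115,40,38)),("tube",t,o,(407,108,35,34)),("cupS",s,so,(248,98,28,36)),("tubeS",s,so,(403,180,30,42))]:
    r=cv2.matchTemplate(T[y-8:y+h+8,x-8:x+w+8],O[y:y+h,x:x+w],cv2.TM_CCOEFF_NORMED); _,v,_,l=cv2.minMaxLoc(r); print(n,round(v,3),(l[0]-8,l[1]-8))
im=cv2.cvtColor(cv2.imread("pics/y4.png"),cv2.COLOR_BGR2HSV)[160:228,136:206]; g=(im[...,0]>45)&(im[...,0]<85)&(im[...,1]>140)
n,l,st,c=cv2.connectedComponentsWithStats(g.astype(np.uint8)); i=1+np.argmax(st[1:,4]); print("painted",st[i]+[136,160,0,0,0],"pred rim u 139.7..169.1 v 170..198")
im=cv2.cvtColor(cv2.imread("pics/z4.png"),cv2.COLOR_BGR2HSV); g=(im[...,0]>45)&(im[...,0]<85)&(im[...,1]>140); g[:90]=0;g[175:]=0;g[:,:180]=0;g[:,270:]=0
p=np.argwhere(g);print('side painted',p.min(0) if len(p) else None,p.max(0) if len(p) else None,proj("side",[.464,.362,.012]),proj("side",[.464,.362,.097]))
E
```

```text
cup 0.994 (0, 0)
tube 0.57 (2, -2)
cupS 0.407 (-2, -6)
tubeS 1.0 (0, 0)
painted [140 171  29  28 613] pred rim u 139.7..169.1 v 170..198
side painted [113 210] [145 233] [225.01076485 138.6113073 ] [220.5574818 119.8203086]
```

Bystanders unmoved (each matches in one clear view), and both mugs and the cells are in place. Handing in.

```bash
python3 -c "
from bench import manip
print(manip.close_job())"
```

```text
the job is handed in; nothing more can be done
None
```

I handed the job in after about 44 s: painted mug on the drying board, both cells seated in bays 1 and 3, white mug upright about 4 mm off the platter's centre by my measurement, the start button pressed to its hard stop and released, and the paper cup and tube still standing; no verdict was returned.

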